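# Unstack a primed panel into the dust box

## Task

The white-primed panel is dry. Take it out from between its two cork-faced spacers and push it in under the sprung flap of the dust box, white face up, until it lies flat on the felt inside and the flap has closed behind it. Stack both spacers squarely on the single spacer lying on the bench, and leave everything else where it is.

Things in the scene. Friction and masses are not known exactly. Their poses are not given: they have to be found in the camera images.
- spacer_a_c (a point): centre of the upper spacer, which lies on top of the panel: 48 mm (its y) x 110 mm (its x) x 12 mm thick dark wooden plate with cork faces, about 60 g. Axes: x along its length, y across, z up.
- panel_c (a point): centre of the panel: wood, top face painted white, 60 mm (its y) x 130 mm (its x) x 12 mm thick, about 80 g; it lies in the stack between the two spacers, its sides standing out 6 mm beyond theirs and its ends 10 mm. Axes: x along its length, pointing roughly away from the robot, y across, z up (out of the white face).
- spacer_b_c (a point): centre of the lower spacer, on the bench under the panel: 48 mm (its y) x 110 mm (its x) x 12 mm thick dark wooden plate with cork faces, about 60 g. Axes as the upper one.
- spacer_p_c (a point): centre of the third spacer, which lies alone on the bench and starts the pile: 48 mm (its y) x 110 mm (its x) x 12 mm thick dark wooden plate with cork faces, about 60 g. Axes as the others. The pile and the stack may stand either way round.
- sill_edge (a point): middle of the inner edge of the dust box's sill, 36 mm above the bench. Frame: x points level into the box, y along the sill, z up. The sill is a flat block reaching 34 mm out in front of this edge. Behind the edge the felt floor lies 26 mm lower: a part pushed clear of the sill drops onto it. The box is plywood with a clear roof, 140 mm wide, fixed.
- flap_pin (a point): middle of the flap's hinge pin (5 mm thick), 24 mm farther in and 26 mm above the sill edge (the front is raked back); same axes. Closed, the flap reaches from the pin down to the sill edge and fills the 124 mm between the cheeks. Above the pin a strip continues the rake; the roof begins 34 mm in from the sill edge, its top 43 mm above the sill.
- felt_c (a point): centre of the felt floor inside the dust box, 10 mm above the bench, 80 mm in from the sill edge; same axes. The inside is 124 mm wide and 160 mm deep, from sill edge to back wall.
- flap (a joint): angle of the blue flap, hinged at its top edge: 0 closed, growing as its lower edge swings inward (stop at 2.15). A light spring (under 2 N at its lower edge) shuts it. It opens only inward: a part pushed in level over the sill opens it to about 1.9 and holds it open; it shuts once the part has dropped clear off the sill and the fingers are out.
- tape_measure: yellow tape measure, 42x75x65 mm, standing on the bench right of the dust box; bystander; origin at its underside
- offcut_3: pale hardwood off-cut, 60x90x19 mm, lying at the far right; bystander; origin at its underside
- glue_bottle: cream glue bottle, 46 mm across, 101 mm tall, by the far right corner of the dust box; bystander; origin at its underside
- caliper: steel caliper, 220 mm long, 10 mm high, lying across near the front edge of the bench; bystander; origin at its underside
Things that resemble listed ones, but are neither listed nor needed, are in the scene too. There is more than one size of the part that bears panel_c; the job needs the middle-sized.

How it is judged:
By the outcome, as a careful person would: the job done as asked, in the order asked, and still so for the second after the job is handed in, with the robot touching nothing.
It also fails if it takes over 69 s, if anything falls off the work surface, if the arm or the gripper's body presses on something with over 40 N, if the wrist force passes 120 N, or if a joint passes its speed limit or range.

## Robot

A 6-joint arm with a two-finger parallel gripper is mounted at the origin on a cart in front of the work surface, level with it; the furniture and walls round the work are solid. World frame = base frame: x ahead of the robot, y to its left, z up, the work surface at z = 0. Lengths are in mm, angles in rad, forces in N, time in s.
With the tool pointing down it reaches from about 325 to 900 mm from the base axis. Payload 6.1 kg.
Tool frame: the origin (TCP) lies midway between the tips of the shut fingers; the grasp point (between the pads) lies 19 mm behind it; y points along the fingers, x is the direction in which the jaws open and shut, and the axes are right-handed (so a half turn about y gives the same grasp; the last joint's range is limited). The gripper opens to 85 mm and grips with 20 to 120 N. Pads are 22 mm wide; open, the fingers measure 114 mm over their backs; the gripper's body (76 mm by 85 mm) begins 54 mm behind the grasp point. The pads swing forward as they close: fully open they stand 13 mm farther back than shut.
Start: joints at [-1.325, 0.22, 1.526, -0, 1.395, -0.126], TCP at [227.051, -582.292, 231.3] pointing down, gripper open.
Joint ranges: [-2.98, 2.98], [-0.91, 2.08], [0.09, 2.57], [-1.24, 4.39], [0.2, 2.65], [-2.68, 2.68]. Speed limits (rad/s): [2.57, 2.57, 3.01, 3.14, 3.14, 3.14].

## Interface

Orientations are given as a 3x3 rotation matrix whose columns are the frame's x, y, z axes.
In Python, from rig import arm gives the robot as it stands.
- The arm moves only by the tool servo_tool, never from a script. Its argument "rows" is a list of rows, each a list of 7 numbers: the shift along the world's x, y, z in m, then the turn, a rotation vector about the world's x, y, z in degrees, then the closure, from -1 (fully open) to 1 (shut), so that 0 is half open. In form: [[dx, dy, dz, wx, wy, wz, jaw], ...]. A call has 1 to 5 rows; each row shifts and turns the commanded pose from where the row before left it; what a row does not reach is not made up. A row lasts 1/10 s, in which the tool goes at most 50 mm and 8.59 degrees, less where a joint would pass 70% of its speed; a pose out of reach is approached as far as the arm can. A call is refused whole if a number of a shift passes 0.05 or a number of a turn 8.59, either way. A call with a gripper value outside its range is refused whole. The fingers move at their own pace and stop on an object; the grip force is fixed at half the most. Time passes only in rows, so rows that do not move let the fingers close. It gives the time, the measured TCP pose, the force and the opening at its end, in the units of the state.
- arm.get_obs(): the state, without advancing time (a new reading comes with each control period).
- arm.get_image(name): name is "scene" or "side" or "wrist"; returns a dict with "image" (480x640x3 uint8, red, green, blue), "z_map" (480x640 float32, mm along the optical axis (not along the pixel's ray), 0 where there is no reading), "intrinsics" (3x3 intrinsics, pixels), "k1" (the pictures are not rectified: a ray, as slopes to the right and down, at radius r is drawn at 1 + k1 r^2 times it, then the intrinsics apply), "eye" and "orientation" of the camera in the world. Camera axes: x right, y down, z forward; pixel columns grow to the right and rows downward; lengths in mm; the calibration is good to about 2 mm. A picture is of the moment at which its call begins.
- arm.hand_in(): hands the job in, once; it reports no verdict.
Trained networks look in the newest picture that a camera, given by its name, has taken for a name from the list of things; names that differ only in an ending like _2 or _b are one class to them, and where a whole thing is asked for, a point or a joint stands for the part that bears it (a point fixed in the world has none). Each returns a list of dicts, best first, with "score" (0 to 1); they miss things now and then, are a little off and sometimes report something else, mostly with a low value. They report only what shows in the picture. A call takes as long as a camera call. They do not tell look-alikes from the thing itself.
- arm.find_in(camera, thing): "location" ([column, row] in pixels, amid what is visible of it).
The state is a dict: "time_s": time; "joints": joint angles; "dq": joint speeds; "joint_torque": joint torques, N m; "position": TCP position; "ee_rot": TCP orientation; "contact_force": force on the tool from outside, world axes, zero at the start; "ft_torque": the same for the moment, N m; "gripper_width": finger opening in mm.
Only numpy, scipy, OpenCV 4.12 (cv2) and the standard library are available. Lean on these libraries where they do the work, as an engineer would, in place of code of your own. Each camera call takes 0.05 s, during which the arm holds its last target.

## Working session

There is one attempt and no reset: what is moved stays moved. The work goes in short steps, Python scripts to look and compute and a tool call to move; the robot and the scene stay as the last step left them, time stands still between calls to the robot, and variables do not carry over. Pictures are saved under pics/ and viewed, and the job is handed in when it is done.

Besides the shell and the picture viewer there is one more tool, called by a JSON object that holds its "api" and its "payload", one argument or row to a line. servo_tool: Moves the arm, as the interface text tells. Its arguments: {"type":"object","properties":{"rows":{"type":"array","items":{"type":"array","items":{"type":"number"}}}},"required":["rows"]}

```bash
ls -la; mkdir -p pics
cat > h.py <<'E'
import numpy as np, cv2
from rig import arm
def snap(cam, fn=None):
    d=arm.get_image(cam)
    if fn: cv2.imwrite('pics/'+fn, d['image'][:,:,::-1])
    np.savez('last_%s.npz'%cam, **{k:np.array(v) for k,v in d.items()})
    return d
def load(cam):
    return dict(np.load('last_%s.npz'%cam))
def undist(d,uv):
    K=np.array(d['intrinsics']); k1=float(d['k1'])
    uv=np.atleast_2d(uv).astype(float)
    s=np.stack([(uv[:,0]-K[0,2])/K[0,0],(uv[:,1]-K[1,2])/K[1,1]],1)
    u=s.copy()
    for _ in range(20):
        r2=(u**2).sum(1,keepdims=True); u=s/(1+k1*r2)
    return u
def pts(d,uv):
    uv=np.atleast_2d(uv); u=undist(d,uv)
    z=np.array([d['z_map'][int(round(v)),int(round(c))] for c,v in uv])
    P=np.c_[u*z[:,None],z]
    return P@np.array(d['orientation']).T+np.array(d['eye'])
def onplane(d,uv,zp):
    u=undist(d,uv); D=np.c_[u,np.ones(len(u))]@np.array(d['orientation']).T
    e=np.array(d['eye']); t=(zp-e[2])/D[:,2]
    return e+D*t[:,None]
def cloud(d):
    H,W=d['z_map'].shape
    vv,uu=np.mgrid[0:H,0:W]
    uv=np.c_[uu.ravel(),vv.ravel()]
    u=undist(d,uv); z=d['z_map'].ravel()
    P=np.c_[u*z[:,None],z]@np.array(d['orientation']).T+np.array(d['eye'])
    P[z==0]=np.nan
    return P.reshape(H,W,3)
E
cat > a.py <<'E'
from h import *
o=arm.get_obs(); print({k:np.round(v,3).tolist() for k,v in o.items()})
for c in ['scene','side','wrist']:
    d=snap(c,c+'0.png'); print(c,np.round(d['eye'],1),np.round(d['orientation'],3).tolist(),d['k1'],np.round(d['intrinsics'],1).tolist())
E
python3 a.py
```

```text
total 12
drwxr-xr-x  3 agent agent 4096 Dec  6 19:10 .
drwxr-xr-x 23 root  root  4096 Dec  6 19:10 ..
drwxr-xr-x  2 agent agent 4096 Dec  6 19:10 pics
{'time_s': 0.0, 'joints': [-1.325, 0.221, 1.528, -0.0, 1.395, -0.126], 'dq': [-0.0, 0.0, -0.001, -0.001, 0.0, 0.001], 'joint_torque': [0.001, -49.69, -38.939, -0.0, 0.011, 0.0], 'position': [226.892, -581.71, 230.195], 'ee_rot': [[0.363, -0.001, 0.932], [-0.932, 0.002, 0.363], [-0.002, -1.0, 0.0]], 'contact_force': [0.494, 0.055, 0.491], 'ft_torque': [-0.03, -0.03, -0.018], 'gripper_width': 85.463}
scene [-451.3 -503.2 1269.3] [[0.454, -0.633, 0.627], [-0.891, -0.322, 0.321], [-0.001, -0.704, -0.71]] -0.17207488554909298 [[603.9, 0.0, 318.5], [0.0, 603.9, 236.1], [0.0, 0.0, 1.0]]
side [  401.6 -1277.7   711.4] [[0.99, -0.061, 0.123], [-0.138, -0.442, 0.886], [0.0, -0.895, -0.447]] -0.06347565365727864 [[616.7, 0.0, 323.9], [0.0, 616.7, 243.8], [0.0, 0.0, 1.0]]
wrist [ 288.7 -557.4  372.4] [[0.364, -0.9, -0.241], [-0.931, -0.352, -0.093], [-0.001, 0.259, -0.966]] -0.024486818002865535 [[430.3, 0.0, 316.8], [0.0, 430.3, 236.3], [0.0, 0.0, 1.0]]
```

View pics/scene0.png

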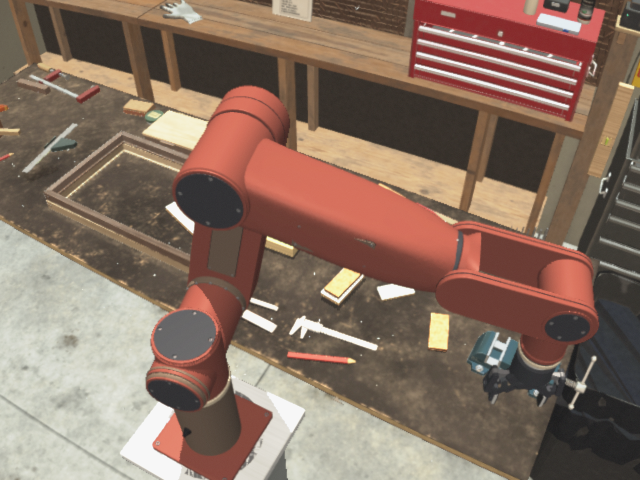

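View pics/side0.png

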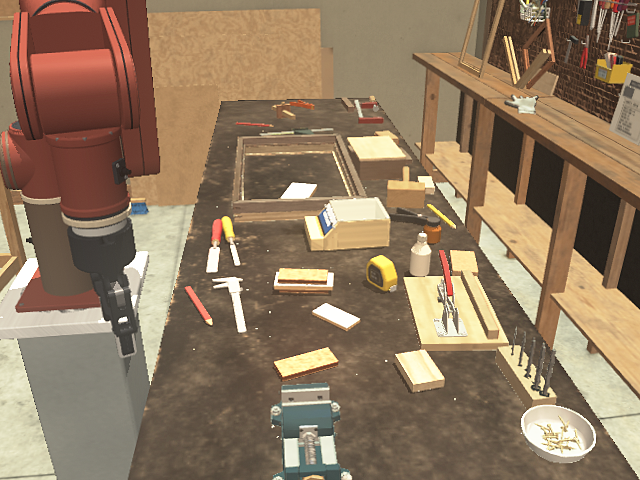

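View pics/wrist0.png

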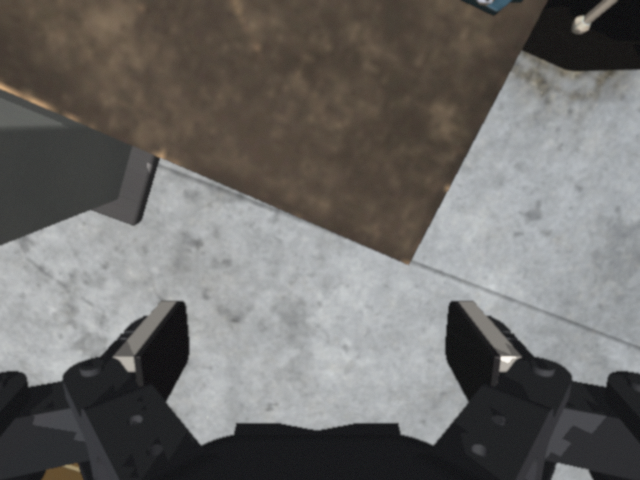

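```bash
cat > b.py <<'E'
from h import *
d=load('side'); im=d['image'][:,:,::-1]
c=im[180:400,180:480]; cv2.imwrite('pics/side0c.png',cv2.resize(c,(800,587),interpolation=cv2.INTER_CUBIC))
for n in ['spacer_a_c','panel_c','flap','sill_edge','tape_measure','glue_bottle','offcut_3','caliper']:
    for cam in ['side']:
        try: r=arm.find_in(cam,n)
        except Exception as e: print(n,e); continue
        for q in r: 
            print(n,cam,np.round(q['location']),round(q['score'],2),np.round(pts(d,[q['location']])[0],0))
E
python3 b.py
```

```text
spacer_a_c side [300. 276.] 0.91 [514. -93.  38.]
panel_c side [300. 192.] 0.92 [571. 456.  17.]
panel_c side [336. 316.] 0.89 [ 573. -220.   10.]
panel_c side [307. 284.] 0.57 [ 527. -108.   25.]
flap side [324. 222.] 0.62 [600. 156.  52.]
sill_edge side [346. 224.] 0.63 [650. 102.  67.]
sill_edge side [304. 363.] 0.27 [ 490. -370.   13.]
tape_measure side [384. 273.] 0.58 [ 697. -114.   43.]
glue_bottle side [422. 259.] 0.69 [796. -71.  49.]
glue_bottle side [323. 221.] 0.49 [600. 166.  51.]
offcut_3 side [351. 226.] 0.62 [660.  95.  65.]
offcut_3 side [420. 372.] 0.6 [ 692. -433.   18.]
caliper side [238. 293.] 0.71 [374. -97.   8.]
```

View pics/side0c.png

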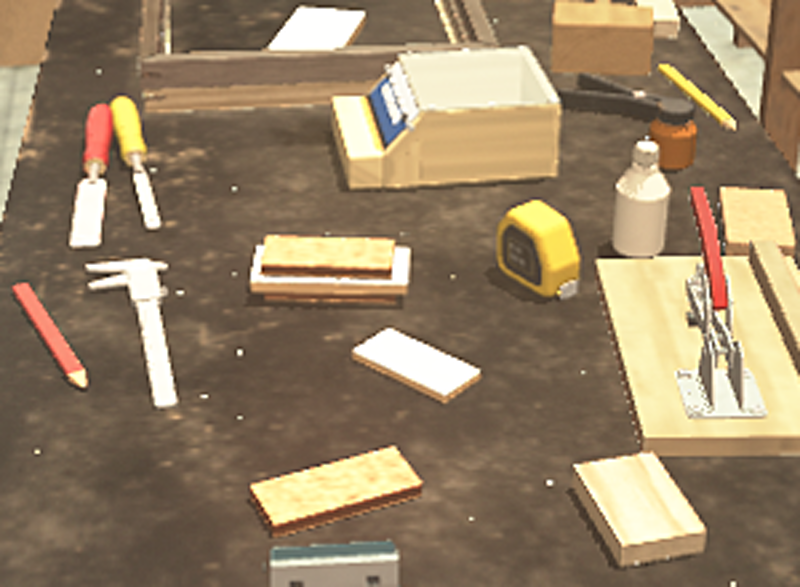

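```bash
cat > c.py <<'E'
from h import *
d=load('side'); C=cloud(d)
def rect(c,r,z0,z1,name):
    m=(np.hypot(C[...,0]-c[0],C[...,1]-c[1])<r)&(C[...,2]>z0)&(C[...,2]<z1)
    P=C[m]; (cx,cy),(w,h),a=cv2.minAreaRect(P[:,:2].astype(np.float32)*1)
    print(name,len(P),np.round([cx,cy,w,h,a],1),'z',np.round(np.percentile(P[:,2],[5,50,95]),1))
rect((515,-93),75,31,45,'A')
rect((515,-93),85,19,29,'panel')
rect((490,-370),80,7,18,'P')
rect((573,-220),80,6,18,'other')
rect((571,456),100,4,30,'frame panel')
m=(abs(C[...,0]-660)<150)&(abs(C[...,1]-140)<120)&(C[...,2]>5)
P=C[m]; rect((660,120),140,60,90,'box top'); rect((600,130),70,30,45,'sill')
# table z
m=(abs(C[...,0]-450)<30)&(abs(C[...,1]+230)<40); print(np.nanmedian(C[m][:,2]))
E
python3 c.py
```

```text
A 616 [519.2 -80.3  55.9 109.4  78.5] z [32.8 36.5 39.1]
panel 383 [520.5 -84.3  66.  129.5  81.7] z [19.7 24.4 27.9]
P 1072 [ 494.2 -365.2  110.3   53.9   15.5] z [ 8.6 12.2 14.6]
other 562 [ 568.2 -217.8   60.4   96.5   42.3] z [ 7.   9.3 11.6]
frame panel 422 [565.6 479.  162.  131.3  28.6] z [ 9.5 16.7 19.8]
box top 1648 [683.6 167.2 154.5 152.5  89.6] z [62.7 78.8 81.9]
sill 447 [609.4 144.3 105.6 108.3   1.4] z [31.6 37.2 43.3]
0.647113861293974
```

{"api": "servo_tool", "payload": {
  "rows": [
    [0.019,0.042,0.01,0,0,-2.7,-1],
    [0.019,0.042,0.01,0,0,-2.7,-1],
    [0.019,0.042,0.01,0,0,-2.7,-1],
    [0.019,0.042,0.01,0,0,-2.7,-1],
    [0.019,0.042,0.01,0,0,-2.7,-1]
  ]
}}

```text
time_s: 1.05
position: [322.4, -370.6, 281.8]
ee_rot: [[0.133, 0.0, 0.991], [-0.991, -0.0, 0.133], [0.0, -1.0, 0.0]]
contact_force: [0.8, 0.4, -0.1]
gripper_width: 85.1
```

{"api": "servo_tool", "payload": {
  "rows": [
    [0.019,0.042,0.01,0,0,-2.7,-1],
    [0.019,0.042,0.01,0,0,-2.7,-1],
    [0.019,0.042,0.01,0,0,-2.7,-1],
    [0.019,0.042,0.01,0,0,-2.7,-1],
    [0.019,0.042,0.01,0,0,-2.7,-1]
  ]
}}

```text
time_s: 1.55
position: [417.5, -160.5, 332.1]
ee_rot: [[-0.102, 0.001, 0.995], [-0.995, -0.001, -0.102], [0.0, -1.0, 0.001]]
contact_force: [0.7, -0.1, 0.1]
gripper_width: 85.9
```

{"api": "servo_tool", "payload": {
  "rows": [
    [0.019,0.042,0.01,0,0,-2.7,-1],
    [0.019,0.042,0.01,0,0,-2.7,-1],
    [0,0,0,0,0,0,-1]
  ]
}}

```text
time_s: 1.85
position: [457.0, -73.7, 353.3]
ee_rot: [[-0.187, 0.004, 0.982], [-0.982, 0.001, -0.187], [-0.002, -1.0, 0.004]]
contact_force: [-0.3, -0.9, 0.1]
gripper_width: 84.9
```

```bash
cat > a.py <<'E'
import sys
from h import *
t=sys.argv[1]
for c in sys.argv[2:]:
    d=snap(c,c+t+'.png')
o=arm.get_obs(); print({k:np.round(v,3).tolist() for k,v in o.items() if k not in('dq','joint_torque')})
E
python3 a.py 1 wrist
```

```text
{'time_s': 1.9, 'joints': [-0.336, -0.232, 1.754, 0.0, 1.618, 1.423], 'position': [455.976, -75.962, 352.275], 'ee_rot': [[-0.187, 0.002, 0.982], [-0.982, -0.0, -0.187], [0.0, -1.0, 0.002]], 'contact_force': [-0.376, -0.305, 0.334], 'ft_torque': [-0.048, 0.062, -0.088], 'gripper_width': 85.179}
```

View pics/wrist1.png

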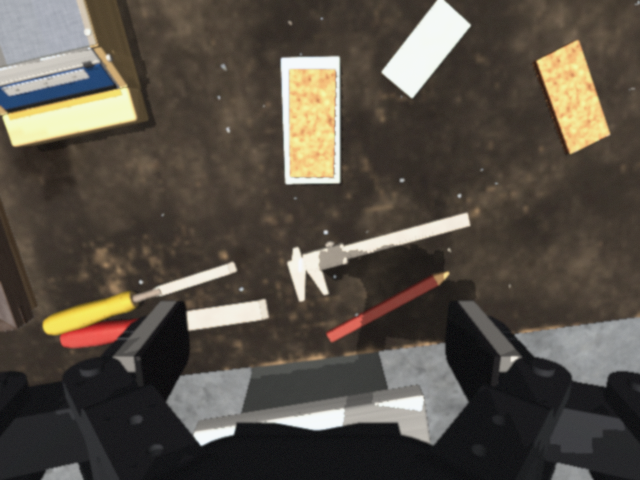

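```bash
cat > c2.py <<'E'
from h import *
d=load('wrist'); C=cloud(d); im=d['image'].astype(int)
hsv=cv2.cvtColor(d['image'],cv2.COLOR_RGB2HSV)
cork=((hsv[...,1]>70)&(hsv[...,2]>150)&(hsv[...,0]<25)).astype(np.uint8)
white=((hsv[...,1]<50)&(hsv[...,2]>185)).astype(np.uint8)
def rect(mask,x0,y0,x1,y1,zp,name):
    m=np.zeros_like(mask); m[y0:y1,x0:x1]=mask[y0:y1,x0:x1]
    m=cv2.morphologyEx(m,cv2.MORPH_CLOSE,np.ones((5,5)))
    n,l,s,c=cv2.connectedComponentsWithStats(m); k=1+np.argmax(s[1:,4]); v,u=np.where(l==k)
    P=onplane(d,np.c_[u,v],zp)[:,:2]
    (cx,cy),(w,h),a=cv2.minAreaRect(P.astype(np.float32))
    if w<h: w,h,a=h,w,a-90
    zz=C[v,u][:,2]
    print(name,s[k,4],'mean',np.round(P.mean(0),1),'rect',np.round([cx,cy,w,h,a],1),'z',np.round(np.nanmedian(zz),1))
rect(cork,280,55,345,190,36,'A')
rect(cork,530,30,620,160,12,'P')
rect(white|cork,270,45,350,195,24,'panel')
rect(white,375,0,480,100,10,'other')
c=d['image'][0:200,0:200,::-1]; cv2.imwrite('pics/w1c.png',cv2.resize(c,(600,600),interpolation=cv2.INTER_CUBIC))
uv=[(5,123),(133,91),(12,146),(136,120),(10,135),(130,105),(60,130)]
print(np.round(np.c_[uv,pts(d,uv)],1))
E
python3 c2.py
```

```text
A 4745 mean [522.5 -79.7] rect [520.9 -79.4 108.5  46.8 -10.9] z 35.4
P 4646 mean [ 498.  -362.3] rect [ 496.6 -362.5  110.3   48.1   16.4] z 11.4
panel 7079 mean [526.2 -79.3] rect [523.8 -78.4 129.5  59.9 -10. ] z 34.9
other 3869 mean [ 576.  -211.2] rect [ 575.7 -211.1   94.4   43.7  -48.4] z 8.2
[[  5.  123.  584.  237.3  34.9]
 [133.   91.  590.   99.   23.2]
 [ 12.  146.  562.8 262.2   1. ]
 [136.  120.  560.2 100.8  31.9]
 [ 10.  135.  571.2 236.1  35.3]
 [130.  105.  575.6 101.5  34.8]
 [ 60.  130.  565.6 181.   36.2]]
```

View pics/w1c.png

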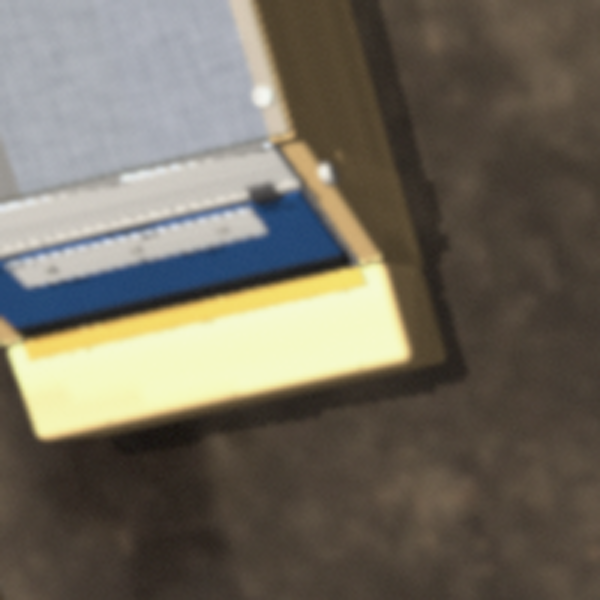

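```bash
cat > c3.py <<'E'
from h import *
d=load('wrist')
uv=np.array([(40,440),(410,358),(8,347),(383,262)])/3.0-0.33
P=onplane(d,uv,36); print(np.round(P,1))
for a,b in[(0,1),(2,3)]:
    v=P[a]-P[b]; print(np.linalg.norm(v),np.degrees(np.arctan2(-v[0],v[1])),(P[a]+P[b])/2)
for a,b in[(2,0),(3,1)]:
    v=P[a]-P[b]; print(np.linalg.norm(v),np.degrees(np.arctan2(v[1],v[0])))
E
python3 c3.py
```

```text
[[559.4 236.6  36. ]
 [560.8  98.5  36. ]
 [591.8 236.5  36. ]
 [593.   98.6  36. ]]
138.0827563530635 0.5823251844517027 [560.06314173 167.58476125  36.        ]
137.8868041627108 0.503156659758481 [592.39766482 167.55764102  36.        ]
32.43101499390644 -0.21940468812049418
32.23834484928206 0.1243163425077049
```

{"api": "servo_tool", "payload": {
  "rows": [
    [0.013,0,-0.04,0,0,0,-1],
    [0.013,0,-0.04,0,0,0,-1],
    [0.013,0,-0.04,0,0,0,-1],
    [0.013,0,-0.04,0,0,0,-1],
    [0.013,-0.001,-0.04,0,0,0,-1]
  ]
}}

```text
time_s: 2.4
position: [519.7, -80.8, 149.5]
ee_rot: [[-0.194, -0.0, 0.981], [-0.981, -0.0, -0.194], [0.0, -1.0, -0.0]]
contact_force: [1.3, -0.7, 0.2]
gripper_width: 85.3
```

{"api": "servo_tool", "payload": {
  "rows": [
    [0,0,0,0,0,0,-1]
  ]
}}

```text
time_s: 2.5
position: [515.8, -79.5, 144.4]
ee_rot: [[-0.194, -0.012, 0.981], [-0.981, 0.003, -0.194], [-0.001, -1.0, -0.012]]
contact_force: [-0.1, 0.8, -1.1]
gripper_width: 85.3
```

```bash
python3 a.py 2 wrist
```

```text
{'time_s': 2.55, 'joints': [-0.304, 0.061, 1.866, -0.001, 1.222, 1.462], 'position': [517.267, -79.904, 147.944], 'ee_rot': [[-0.193, -0.008, 0.981], [-0.981, 0.002, -0.193], [-0.0, -1.0, -0.008]], 'contact_force': [-0.554, -0.011, 0.784], 'ft_torque': [0.016, -0.015, 0.014], 'gripper_width': 85.399}
```

View pics/wrist2.png

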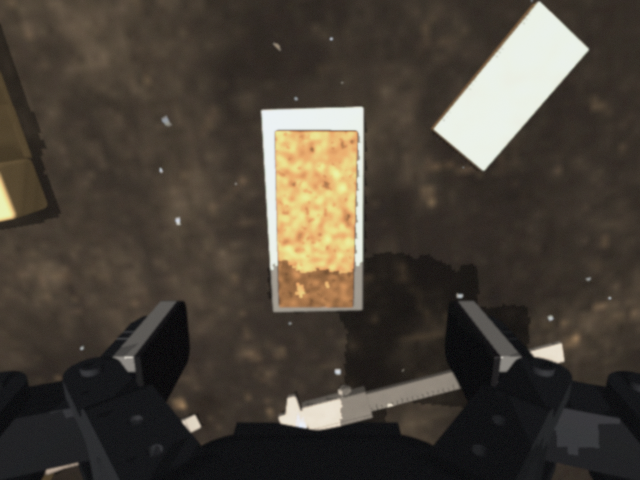

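```bash
cat > c4.py <<'E'
from h import *
d=load('wrist')
# A corners top z=36 ; panel corners z=24
A=[(275,130),(358,130),(356,307),(279,307)]
B=[(262,110),(363,107),(362,310),(273,312)]
for q,z in((A,36),(B,24)):
    P=onplane(d,q,z)[:,:2]; c=P.mean(0); ax=(P[0]+P[1]-P[2]-P[3])/2; ay=(P[0]+P[3]-P[1]-P[2])/2
    print(np.round(P,1).tolist(),'c',np.round(c,1),'L',np.round(np.linalg.norm(ax),1),np.round(np.linalg.norm(ay),1),'yaw',np.round(np.degrees([np.arctan2(ax[1],ax[0]),np.arctan2(-ay[0],ay[1])]),1))
E
python3 c4.py
```

```text
[[579.4, -67.0], [570.3, -113.0], [463.4, -93.5], [472.7, -45.7]] c [521.5 -79.8] L 108.7 47.8 yaw [-10.8 -11.1]
[[591.8, -60.9], [582.1, -119.1], [454.7, -97.1], [464.7, -38.8]] c [523.3 -79. ] L 129.2 59.1 yaw [-9.8 -9.6]
```

{"api": "servo_tool", "payload": {
  "rows": [
    [0.001,-0.001,-0.04,0,0,0,-1],
    [0,0,-0.04,0,0,0,-1],
    [0,0,-0.025,0,0,0,-1],
    [0,0,-0.015,0,0,0,-1],
    [0,0,-0.006,0,0,0,-1]
  ]
}}

```text
time_s: 3.05
position: [521.3, -81.0, 25.9]
ee_rot: [[-0.193, 0.001, 0.981], [-0.981, -0.0, -0.193], [0.0, -1.0, 0.001]]
contact_force: [0.4, 0.3, 0.7]
gripper_width: 85.5
```

{"api": "servo_tool", "payload": {
  "rows": [
    [0,0,0,0,0,0,-1],
    [0,0,0,0,0,0,-1]
  ]
}}

```text
time_s: 3.25
position: [522.6, -80.9, 27.3]
ee_rot: [[-0.193, 0.003, 0.981], [-0.981, -0.001, -0.193], [0.0, -1.0, 0.003]]
contact_force: [0.5, -0.2, -0.3]
gripper_width: 85.6
```

```bash
python3 a.py 3 wrist side
```

```text
{'time_s': 3.35, 'joints': [-0.303, 0.239, 1.926, 0.0, 0.974, 1.462], 'position': [522.449, -80.739, 27.088], 'ee_rot': [[-0.192, 0.003, 0.981], [-0.981, -0.001, -0.192], [0.0, -1.0, 0.003]], 'contact_force': [0.168, 0.204, -0.3], 'ft_torque': [-0.009, 0.046, -0.029], 'gripper_width': 85.535}
```

View pics/wrist3.png

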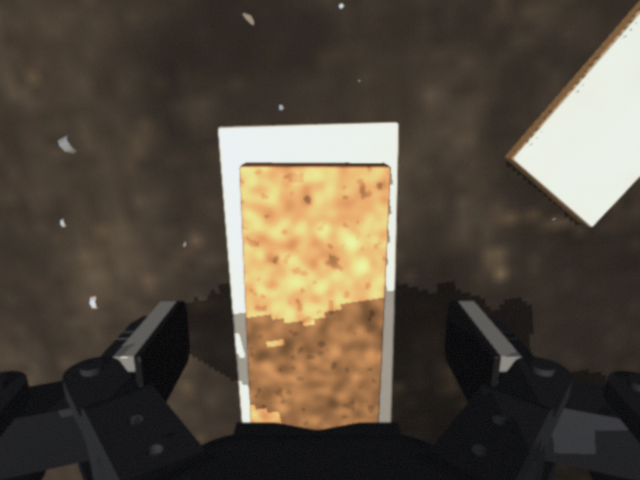

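View pics/side3.png

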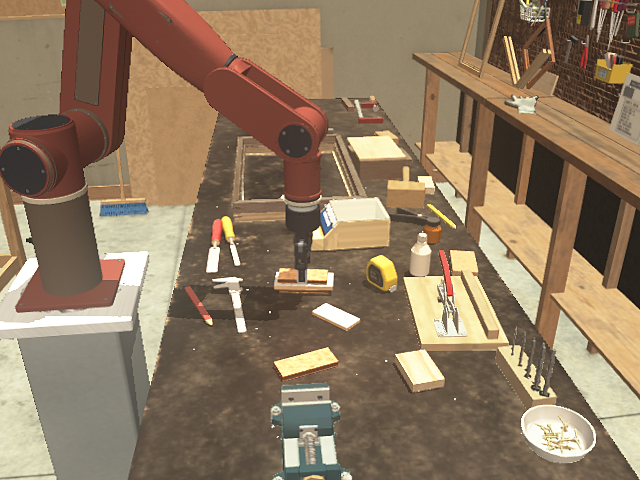

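{"api": "servo_tool", "payload": {
  "rows": [
    [0,0,-0.003,0,0,0,-1],
    [0,0,0,0,0,0,1],
    [0,0,0,0,0,0,1],
    [0,0,0,0,0,0,1],
    [0,0,0,0,0,0,1]
  ]
}}

```text
time_s: 3.85
position: [521.5, -80.4, 22.7]
ee_rot: [[-0.192, 0.001, 0.981], [-0.981, -0.0, -0.192], [0.0, -1.0, 0.001]]
contact_force: [-0.3, 0.5, 4.8]
gripper_width: 46.6
```

{"api": "servo_tool", "payload": {
  "rows": [
    [0,0,0,0,0,0,1],
    [0,0,0,0,0,0,1],
    [0,0,0,0,0,0,1]
  ]
}}

```text
time_s: 4.15
position: [521.5, -80.4, 22.7]
ee_rot: [[-0.192, 0.001, 0.981], [-0.981, -0.0, -0.192], [0.0, -1.0, 0.001]]
contact_force: [0.3, -0.2, 5.2]
gripper_width: 46.7
```

```bash
python3 a.py 4 wrist side
```

```text
{'time_s': 4.25, 'joints': [-0.302, 0.246, 1.928, 0.0, 0.967, 1.462], 'position': [521.509, -80.403, 22.711], 'ee_rot': [[-0.192, 0.001, 0.981], [-0.981, -0.0, -0.192], [0.0, -1.0, 0.001]], 'contact_force': [0.161, -0.389, 5.988], 'ft_torque': [0.006, 0.017, -0.035], 'gripper_width': 46.463}
```

View pics/wrist4.png

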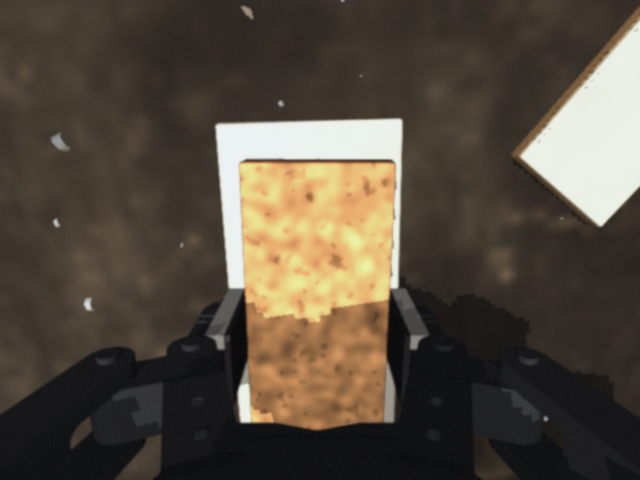

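{"api": "servo_tool", "payload": {
  "rows": [
    [0,0,0.01,0,0,0,1],
    [0,0,0.02,0,0,0,1],
    [0,0,0.035,0,0,0,1],
    [-0.016,-0.043,0.016,0,0,3.9,1],
    [-0.016,-0.043,0.016,0,0,3.9,1]
  ]
}}

```text
time_s: 4.75
position: [488.9, -166.2, 120.7]
ee_rot: [[-0.051, 0.001, 0.999], [-0.999, -0.0, -0.051], [0.0, -1.0, 0.001]]
contact_force: [0.6, -1.1, -0.7]
gripper_width: 46.5
```

{"api": "servo_tool", "payload": {
  "rows": [
    [-0.016,-0.043,0.016,0,0,3.9,1],
    [-0.016,-0.043,0.016,0,0,3.9,1],
    [-0.016,-0.043,0.016,0,0,3.9,1],
    [-0.016,-0.043,0.016,0,0,3.9,1],
    [-0.016,-0.043,0.016,0,0,3.9,1]
  ]
}}

```text
time_s: 5.25
position: [407.7, -382.4, 200.0]
ee_rot: [[0.282, -0.0, 0.96], [-0.96, 0.001, 0.282], [-0.001, -1.0, -0.0]]
contact_force: [1.3, 0.0, -0.5]
gripper_width: 46.4
```

{"api": "servo_tool", "payload": {
  "rows": [
    [0,0,0,0,0,0,1],
    [0,0,0,0,0,0,1]
  ]
}}

```text
time_s: 5.45
position: [408.3, -381.9, 199.4]
ee_rot: [[0.276, -0.0, 0.961], [-0.961, 0.001, 0.276], [-0.001, -1.0, 0.0]]
contact_force: [0.4, 1.7, -0.3]
gripper_width: 46.4
```

```bash
python3 a.py 5 wrist side
```

```text
{'time_s': 5.55, 'joints': [-0.89, 0.089, 1.737, 0.0, 1.318, 0.398], 'position': [408.811, -379.929, 198.36], 'ee_rot': [[0.279, -0.001, 0.96], [-0.96, 0.002, 0.279], [-0.002, -1.0, -0.0]], 'contact_force': [0.29, -0.195, -1.407], 'ft_torque': [-0.004, 0.02, 0.023], 'gripper_width': 46.27}
```

View pics/wrist5.png

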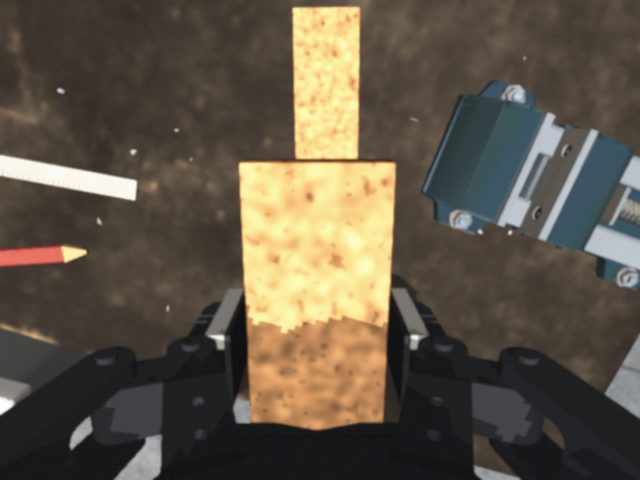

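View pics/side5.png

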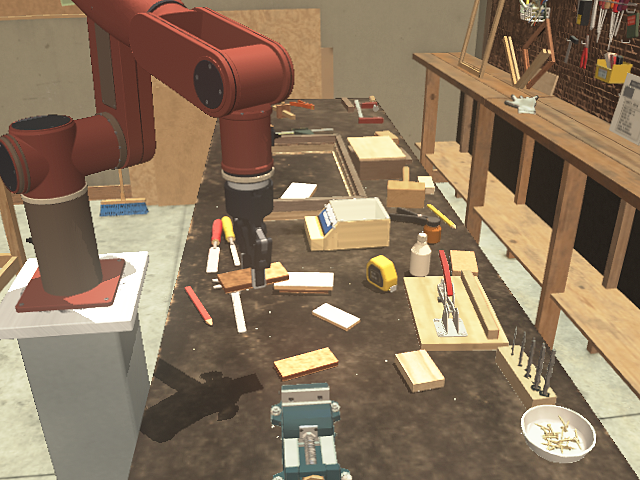

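```bash
cat > c5.py <<'E'
from h import *
d=load('wrist'); o=arm.get_obs(); p=np.array(o['position'])
z=np.array(o['ee_rot'])[:2,2]; x=np.array(o['ee_rot'])[:2,0]; z/=np.linalg.norm(z);x/=np.linalg.norm(x)
print('toolyaw',np.degrees(np.arctan2(z[1],z[0])))
hsv=cv2.cvtColor(d['image'],cv2.COLOR_RGB2HSV)
cork=((hsv[...,1]>90)&(hsv[...,2]>150)&(hsv[...,0]<25))
def edge(v0,v1,u0,u1,zp):
    L=[];R=[]
    for v in range(v0,v1,4):
        u=np.where(cork[v,u0:u1])[0]+u0; L.append((u.min()-.5,v)); R.append((u.max()+.5,v))
    out=[]
    for E in(L,R):
        P=onplane(d,E,zp)[:,:2]; q=cv2.fitLine(P.astype(np.float32),cv2.DIST_HUBER,0,.01,.01).ravel()
        v=q[:2]*np.sign(q[0]); out.append((q[2:],v)); 
    return out
def top(u0,u1,v0,v1,zp):
    E=[]
    for u in range(u0,u1,4):
        v=np.where(cork[v0:v1,u])[0]+v0; E.append((u,v.min()-.5))
    P=onplane(d,E,zp)[:,:2]; q=cv2.fitLine(P.astype(np.float32),cv2.DIST_HUBER,0,.01,.01).ravel()
    v=q[:2]*np.sign(q[1]); return q[2:],v
for nm,e,t in (('P',edge(15,150,270,380,12),top(298,355,0,60,12)),('A',edge(170,280,200,420,p[2]+13),top(246,390,150,190,p[2]+13))):
    (l,lv),(r,rv)=e; tp,tv=t
    a=lv+rv; a/=np.linalg.norm(a); n=np.array([-a[1],a[0]])
    w=(l-r)@n; mid=(l+r)/2
    # midline: point with n-coordinate mean
    cn=((l@n)+(r@n))/2; ca=tp@a-55
    c=cn*n+ca*a
    print(nm,'w',round(w,1),'yaw',np.round(np.degrees([np.arctan2(lv[1],lv[0]),np.arctan2(rv[1],rv[0]),np.arctan2(-tv[0],tv[1])]),2),'c',np.round(c,1),'rel tool (z,x)',np.round([(c-p[:2])@z,(c-p[:2])@x],1))
print(p)
E
python3 c5.py
```

```text
toolyaw 16.194005571720083
P w 47.9 yaw [16.3  16.68 17.32] c [ 495.9 -363.1] rel tool (z,x) [88.3  8.2]
A w 47.4 yaw [15.93 16.01 16.77] c [ 408.2 -381.4] rel tool (z,x) [-1.   1.2]
[ 408.81055316 -379.92883567  198.36042481]
```

{"api": "servo_tool", "payload": {
  "rows": [
    [0.044,0.009,0,0,0,0.4,1],
    [0.044,0.009,-0.02,0,0,0,1],
    [0,0,-0.045,0,0,0,1],
    [0,0,-0.045,0,0,0,1],
    [0,0,-0.04,0,0,0,1]
  ]
}}

```text
time_s: 6.05
position: [497.2, -360.0, 46.3]
ee_rot: [[0.289, -0.002, 0.957], [-0.957, 0.002, 0.289], [-0.003, -1.0, -0.001]]
contact_force: [0.6, 0.0, -1.1]
gripper_width: 46.6
```

{"api": "servo_tool", "payload": {
  "rows": [
    [0,0,-0.02,0,0,0,1],
    [0,0,-0.012,0,0,0,1],
    [0,0,0,0,0,0,1],
    [0,0,0,0,0,0,1]
  ]
}}

```text
time_s: 6.45
position: [497.9, -363.1, 18.3]
ee_rot: [[0.287, 0.001, 0.958], [-0.958, -0.001, 0.287], [0.001, -1.0, 0.001]]
contact_force: [1.2, -1.0, -0.8]
gripper_width: 46.4
```

```bash
python3 a.py 6 wrist side
python3 - <<'E'
from h import *
d=load('side'); c=d['image'][300:420,220:400,::-1]; cv2.imwrite('pics/s6c.png',cv2.resize(c,(800,533),interpolation=cv2.INTER_CUBIC))
E
```

```text
{'time_s': 6.55, 'joints': [-0.759, 0.431, 1.691, 0.0, 1.016, 0.522], 'position': [498.382, -364.126, 19.396], 'ee_rot': [[0.286, 0.002, 0.958], [-0.958, -0.002, 0.286], [0.003, -1.0, 0.002]], 'contact_force': [0.252, -0.201, -0.556], 'ft_torque': [0.019, 0.007, 0.008], 'gripper_width': 46.256}
```

View pics/wrist6.png

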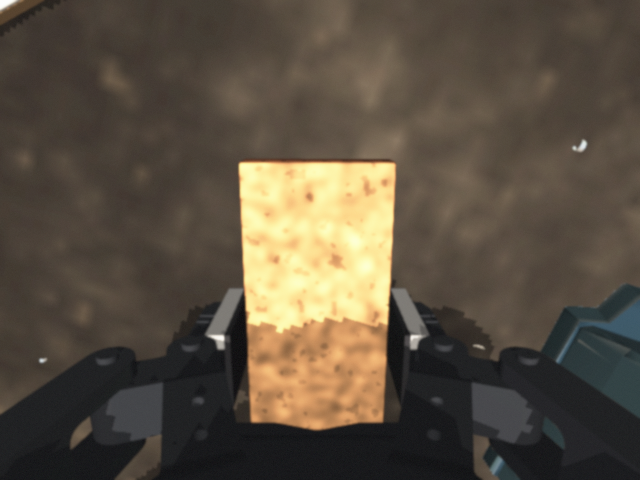

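View pics/s6c.png

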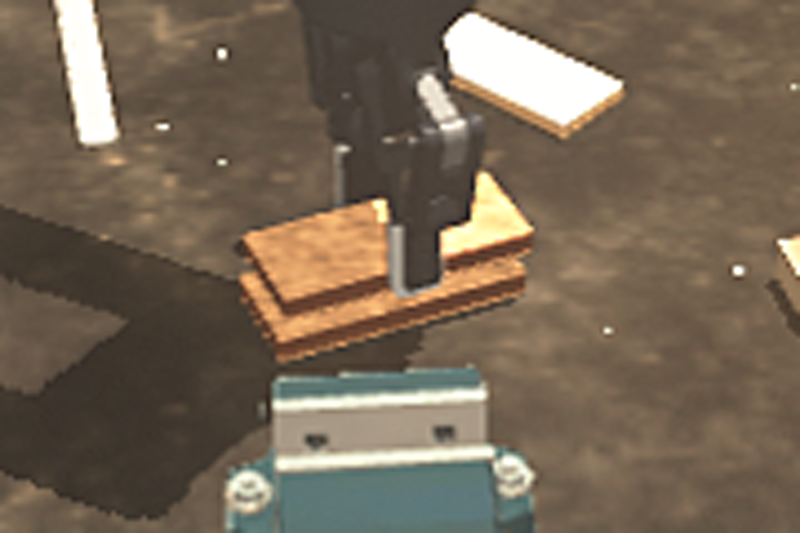

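```bash
cat >> h.py <<'E'
def proj(d,P):
    P=np.atleast_2d(P).astype(float); q=(P-np.array(d['eye']))@np.array(d['orientation']); s=q[:,:2]/q[:,2:]
    s=s*(1+float(d['k1'])*(s**2).sum(1,keepdims=True)); K=np.array(d['intrinsics'])
    return np.c_[s[:,0]*K[0,0]+K[0,2],s[:,1]*K[1,1]+K[1,2]]
def corners(c,yaw,L,W,z):
    a=np.radians(yaw); R=np.array([[np.cos(a),-np.sin(a)],[np.sin(a),np.cos(a)]])
    q=np.array([(L,W),(L,-W),(-L,-W),(-L,W)])/2@R.T+np.array(c)
    return np.c_[q,np.full(4,z)]
E
cat > c6.py <<'E'
from h import *
d=load('side')
x0,y0,s=220,300,800/180
c=cv2.resize(d['image'][300:420,220:400,::-1],(800,533),interpolation=cv2.INTER_CUBIC)
for cc,yaw,z,col in (((495.9,-363.1),16.6,12,(0,255,0)),((496.5,-364.7),16.6,31,(255,0,0)),((496.5,-364.7),16.6,19,(255,0,255))):
    q=(proj(d,corners(cc,yaw,110,48,z))-[x0,y0])*s
    cv2.polylines(c,[np.int32(q)],True,col,1)
cv2.imwrite('pics/s6d.png',c)
E
python3 c6.py
```

```text
(no output)
```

View pics/s6d.png

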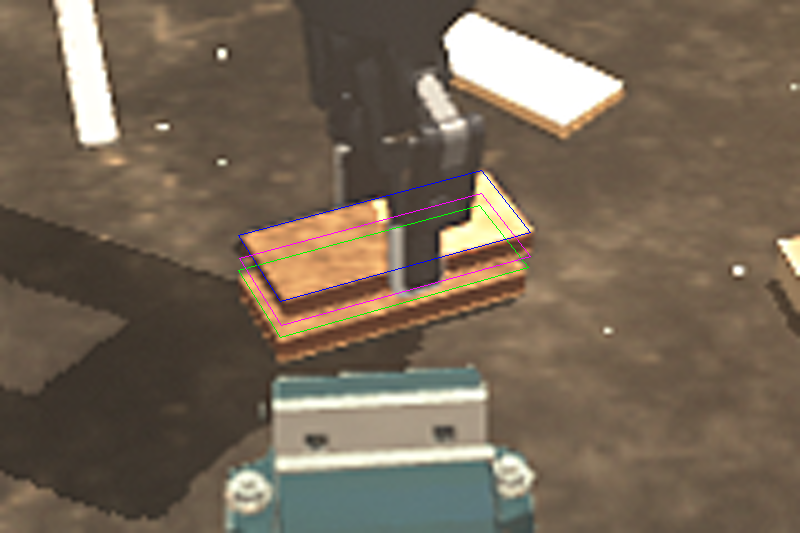

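{"api": "servo_tool", "payload": {
  "rows": [
    [0,0,-0.005,0,0,0,1],
    [0,0,0,0,0,0,1],
    [0,0,0,0,0,0,1]
  ]
}}

```text
time_s: 6.85
position: [497.0, -363.4, 12.6]
ee_rot: [[0.286, 0.0, 0.958], [-0.958, -0.0, 0.286], [0.0, -1.0, 0.0]]
contact_force: [0.4, -0.2, -1.1]
gripper_width: 46.8
```

{"api": "servo_tool", "payload": {
  "rows": [
    [0,0,-0.001,0,0,0,1],
    [0,0,0,0,0,0,1],
    [0,0,0,0,0,0,1]
  ]
}}

```text
time_s: 7.15
position: [497.0, -363.3, 11.3]
ee_rot: [[0.286, -0.0, 0.958], [-0.958, 0.0, 0.286], [-0.0, -1.0, -0.0]]
contact_force: [0.4, 0.1, -0.7]
gripper_width: 46.0
```

{"api": "servo_tool", "payload": {
  "rows": [
    [0,0,-0.001,0,0,0,1],
    [0,0,0,0,0,0,1]
  ]
}}

```text
time_s: 7.35
position: [497.2, -363.4, 10.7]
ee_rot: [[0.286, 0.0, 0.958], [-0.958, -0.0, 0.286], [0.0, -1.0, 0.0]]
contact_force: [-1.6, 0.9, 2.8]
gripper_width: 46.4
```

{"api": "servo_tool", "payload": {
  "rows": [
    [0,0,0,0,0,0,0.1],
    [0,0,0,0,0,0,-0.4],
    [0,0,0,0,0,0,-0.8],
    [0,0,0,0,0,0,-1],
    [0,0,0.03,0,0,0,-1]
  ]
}}

```text
time_s: 7.85
position: [494.0, -360.5, 35.8]
ee_rot: [[0.286, -0.007, 0.958], [-0.958, 0.006, 0.286], [-0.008, -1.0, -0.005]]
contact_force: [-1.0, 1.6, 0.1]
gripper_width: 85.8
```

{"api": "servo_tool", "payload": {
  "rows": [
    [0,0,0.05,0,0,0,-1],
    [-0.03,0,0.04,0,0,0,-1],
    [-0.03,0,0.04,0,0,0,-1],
    [0,0,0,0,0,0,-1]
  ]
}}

```text
time_s: 8.25
position: [437.4, -366.3, 177.4]
ee_rot: [[0.284, 0.006, 0.959], [-0.959, -0.008, 0.284], [0.01, -1.0, 0.004]]
contact_force: [0.3, -0.8, -0.1]
gripper_width: 85.1
```

```bash
python3 a.py 7 wrist side
cat > c7.py <<'E'
from h import *
d=load('wrist')
hsv=cv2.cvtColor(d['image'],cv2.COLOR_RGB2HSV)
c=d['image'][:,:,::-1].copy()
for cc,yaw,z,col in (((495.9,-363.1),16.6,0,(0,255,0)),((496.5,-364.7),16.6,24,(255,0,0))):
    cv2.polylines(c,[np.int32(proj(d,corners(cc,yaw,110,48,z)))],True,col,1)
cv2.imwrite('pics/w7d.png',c)
E
python3 c7.py
```

```text
{'time_s': 8.35, 'joints': [-0.833, 0.134, 1.739, 0.0, 1.265, 0.449], 'position': [437.253, -364.117, 171.968], 'ee_rot': [[0.285, 0.002, 0.959], [-0.959, -0.002, 0.285], [0.003, -1.0, 0.002]], 'contact_force': [-1.334, 0.235, -0.549], 'ft_torque': [-0.031, -0.014, 0.007], 'gripper_width': 85.637}
```

View pics/w7d.png

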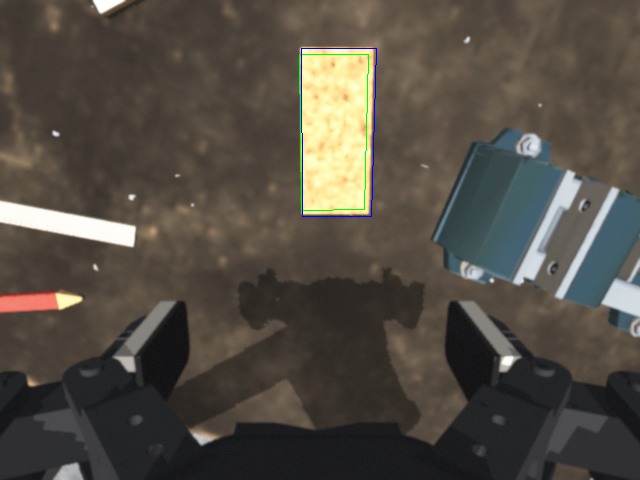

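View pics/side7.png

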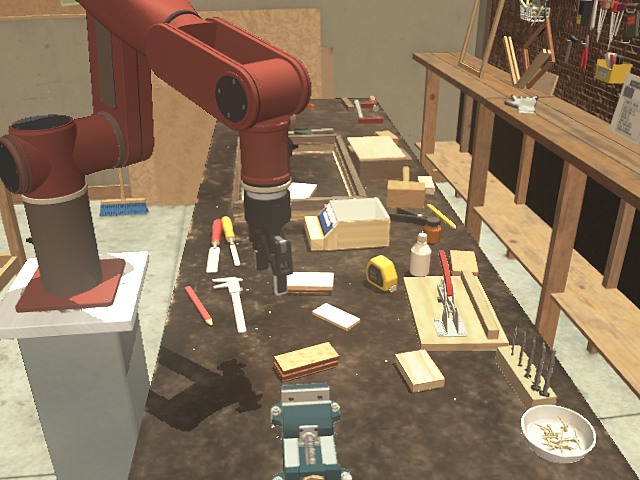

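{"api": "servo_tool", "payload": {
  "rows": [
    [0.006,0.049,0,0,0,-4.4,-1],
    [0.006,0.049,0,0,0,-4.4,-1],
    [0.006,0.049,0,0,0,-4.4,-1],
    [0.006,0.049,0,0,0,-4.4,-1],
    [0.006,0.049,0,0,0,-4.4,-1]
  ]
}}

```text
time_s: 8.85
position: [466.3, -115.7, 168.3]
ee_rot: [[-0.097, -0.003, 0.995], [-0.995, 0.001, -0.097], [-0.001, -1.0, -0.003]]
contact_force: [0.3, -0.4, 0.3]
gripper_width: 85.5
```

{"api": "servo_tool", "payload": {
  "rows": [
    [0.004,0.048,0,0,0,-4.3,-1],
    [0,0,0,0,0,0,-1],
    [0,0,0,0,0,0,-1]
  ]
}}

```text
time_s: 9.15
position: [470.6, -68.8, 168.7]
ee_rot: [[-0.164, -0.003, 0.986], [-0.986, 0.001, -0.164], [-0.0, -1.0, -0.003]]
contact_force: [1.0, -0.4, -0.8]
gripper_width: 85.3
```

```bash
python3 a.py 8 wrist
cat > c8.py <<'E'
from h import *
d=load('wrist'); C=cloud(d)
hsv=cv2.cvtColor(d['image'],cv2.COLOR_RGB2HSV)
white=((hsv[...,1]<60)&(hsv[...,2]>130)).astype(np.uint8)
m=white.copy(); 
n,l,s,c=cv2.connectedComponentsWithStats(m)
for k in range(1,n):
    if s[k,4]<3000: continue
    v,u=np.where(l==k); zz=np.nanmedian(C[v,u][:,2])
    P=onplane(d,np.c_[u,v],24)[:,:2]; (cx,cy),(w,h),a=cv2.minAreaRect(P.astype(np.float32))
    if w<h: w,h,a=h,w,a-90
    print(s[k],np.round([cx,cy,w,h,a,zz],1))
print(np.round(pts(load('side'),[(238,293)]),0))
E
python3 c8.py
```

```text
{'time_s': 9.2, 'joints': [-0.313, -0.085, 1.969, -0.0, 1.26, 1.425], 'position': [470.677, -69.982, 169.018], 'ee_rot': [[-0.166, -0.002, 0.986], [-0.986, 0.0, -0.166], [0.0, -1.0, -0.002]], 'contact_force': [-0.634, -0.368, -0.139], 'ft_torque': [-0.0, 0.007, 0.046], 'gripper_width': 85.364}
[ 435    0  139  105 7299] [ 570.3 -200.7   80.5   41.7  -48.8    8.1]
[  272    33    98   204 18893] [523.4 -78.7 129.6  60.3  -9.7  23.4]
[ 277  309  170   95 4883] [367.5 -87.5 127.8  64.2 -85.    6.3]
[[374. -94.   6.]]
```

View pics/wrist8.png

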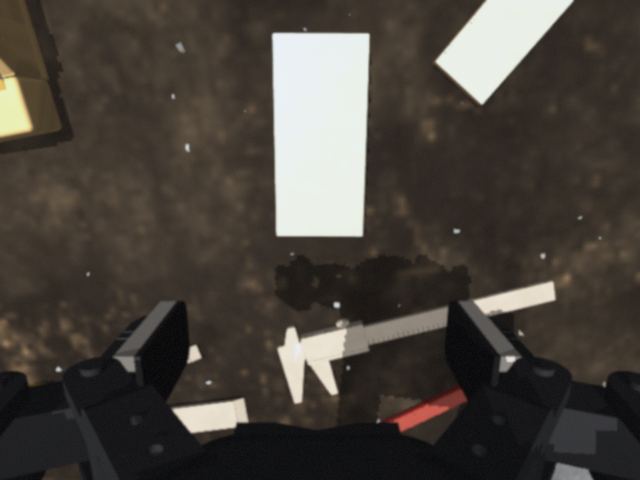

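{"api": "servo_tool", "payload": {
  "rows": [
    [0,0,-0.022,-1.0,-5.9,0,-1],
    [0,0,-0.022,-1.0,-5.9,0,-1],
    [0,0,-0.022,-1.0,-5.9,0,-1],
    [0,0,-0.022,-1.0,-5.9,0,-1],
    [0,0,-0.022,-1.0,-5.9,0,-1]
  ]
}}

```text
time_s: 9.7
position: [470.8, -72.4, 59.8]
ee_rot: [[-0.171, 0.495, 0.852], [-0.985, -0.087, -0.147], [0.002, -0.864, 0.503]]
contact_force: [1.5, 1.3, -0.5]
gripper_width: 85.2
```

{"api": "servo_tool", "payload": {
  "rows": [
    [0,0,-0.025,0,0,0,-1],
    [0,0,-0.014,0,0,0,-1],
    [0,0,-0.006,0,0,0,-1],
    [0,0,0,0,0,0,-1]
  ]
}}

```text
time_s: 10.1
position: [470.3, -71.2, 14.2]
ee_rot: [[-0.17, 0.49, 0.855], [-0.985, -0.084, -0.148], [-0.001, -0.868, 0.497]]
contact_force: [0.3, 0.4, 0.4]
gripper_width: 85.5
```

```bash
python3 a.py 9 wrist side;  python3 - <<'E'
from h import *
d=load('side'); c=d['image'][200:335,200:380,::-1]; cv2.imwrite('pics/s9c.png',cv2.resize(c,(800,600),interpolation=cv2.INTER_CUBIC))
E
```

```text
{'time_s': 10.2, 'joints': [-0.395, -0.156, 2.479, 0.357, 0.326, 1.035], 'position': [471.656, -71.243, 15.873], 'ee_rot': [[-0.169, 0.492, 0.854], [-0.986, -0.084, -0.147], [-0.0, -0.866, 0.499]], 'contact_force': [0.844, -0.506, 0.699], 'ft_torque': [0.073, 0.16, 0.015], 'gripper_width': 85.565}
```

View pics/wrist9.png

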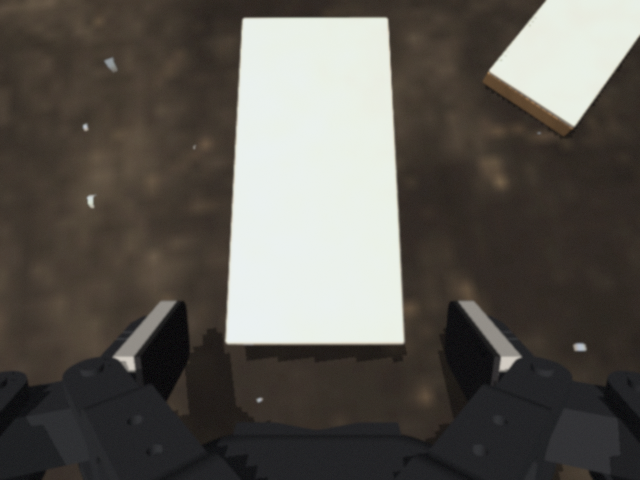

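View pics/s9c.png

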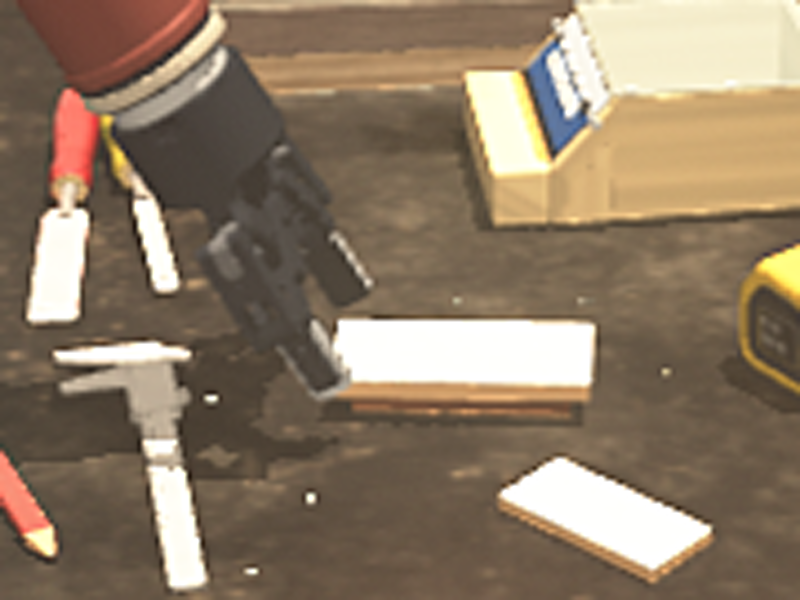

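{"api": "servo_tool", "payload": {
  "rows": [
    [0.002,0,-0.005,0,0,0,-1],
    [0,0,0,0,0,0,-1],
    [0,0,0,0,0,0,0]
  ]
}}

```text
time_s: 10.5
position: [473.4, -70.3, 10.6]
ee_rot: [[-0.168, 0.492, 0.854], [-0.986, -0.083, -0.146], [-0.001, -0.866, 0.499]]
contact_force: [0.3, -1.1, -0.4]
gripper_width: 73.3
```

{"api": "servo_tool", "payload": {
  "rows": [
    [0,0,0,0,0,0,1],
    [0,0,0,0,0,0,1],
    [0,0,0,0,0,0,1],
    [0,0,0,0,0,0,1]
  ]
}}

```text
time_s: 10.9
position: [473.8, -70.5, 11.1]
ee_rot: [[-0.168, 0.493, 0.854], [-0.986, -0.084, -0.146], [-0.0, -0.866, 0.5]]
contact_force: [-2.2, 1.7, 6.6]
gripper_width: 58.2
```

```bash
python3 a.py 10 wrist side;  python3 - <<'E'
from h import *
d=load('side'); c=d['image'][200:335,200:380,::-1]; cv2.imwrite('pics/s10c.png',cv2.resize(c,(800,600),interpolation=cv2.INTER_CUBIC))
E
```

```text
{'time_s': 11.0, 'joints': [-0.391, -0.134, 2.474, 0.374, 0.308, 1.02], 'position': [473.768, -70.466, 11.044], 'ee_rot': [[-0.168, 0.493, 0.854], [-0.986, -0.084, -0.146], [-0.0, -0.866, 0.5]], 'contact_force': [-1.357, 1.598, 6.648], 'ft_torque': [0.092, 0.031, 0.102], 'gripper_width': 58.281}
```

View pics/wrist10.png

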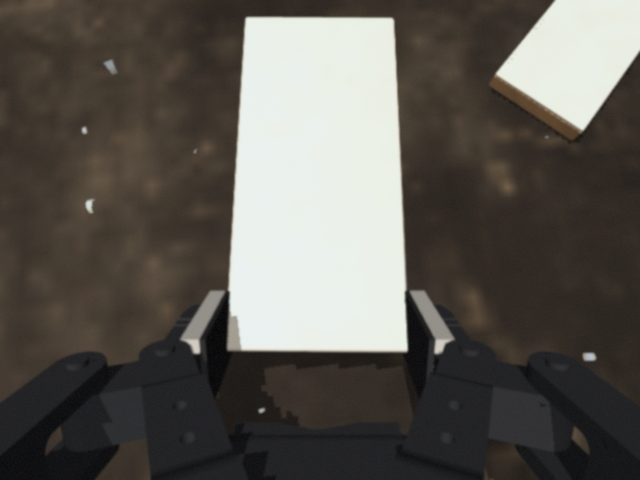

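View pics/s10c.png

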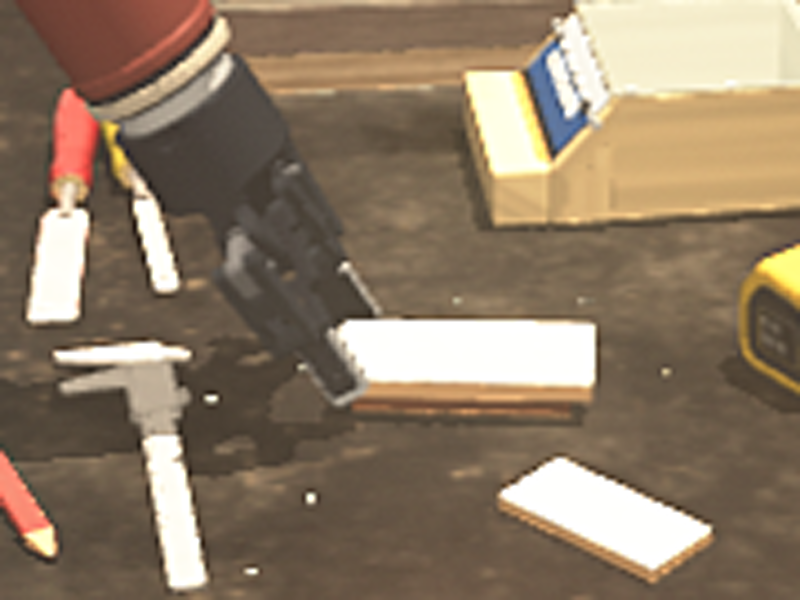

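{"api": "servo_tool", "payload": {
  "rows": [
    [0,0,0.01,0,0,0,1],
    [0,0,0.03,0,0,0,1],
    [0,0,0.035,0,0,0,1],
    [-0.002,0.04,0,0,0,1.7,1],
    [-0.002,0.04,0,0,0,1.7,1]
  ]
}}

```text
time_s: 11.5
position: [469.9, 9.2, 87.2]
ee_rot: [[-0.112, 0.499, 0.86], [-0.994, -0.056, -0.097], [-0.001, -0.865, 0.502]]
contact_force: [-0.1, 0.8, -1.4]
gripper_width: 58.5
```

{"api": "servo_tool", "payload": {
  "rows": [
    [-0.002,0.04,0,0,0,1.7,1],
    [0,0.04,0,0,0,1.7,1],
    [0,0.04,0,0,0,1.7,1],
    [0,0.037,0,0,0,1.6,1],
    [0,0,0,0,0,0,1]
  ]
}}

```text
time_s: 12.0
position: [466.4, 170.4, 85.1]
ee_rot: [[0.013, 0.499, 0.867], [-1.0, 0.008, 0.011], [-0.001, -0.867, 0.499]]
contact_force: [0.7, 0.6, -0.2]
gripper_width: 58.3
```

```bash
python3 a.py 11 wrist side;  python3 - <<'E'
from h import *
d=load('side'); c=d['image'][160:295,240:420,::-1]; cv2.imwrite('pics/s11c.png',cv2.resize(c,(800,600),interpolation=cv2.INTER_CUBIC))
E
```

```text
{'time_s': 12.1, 'joints': [0.274, -0.251, 2.383, -0.264, 0.52, 2.032], 'position': [466.02, 167.454, 84.431], 'ee_rot': [[0.01, 0.497, 0.868], [-1.0, 0.005, 0.008], [0.0, -0.868, 0.497]], 'contact_force': [-0.854, -0.289, -1.004], 'ft_torque': [0.022, 0.413, 0.011], 'gripper_width': 58.36}
```

View pics/wrist11.png

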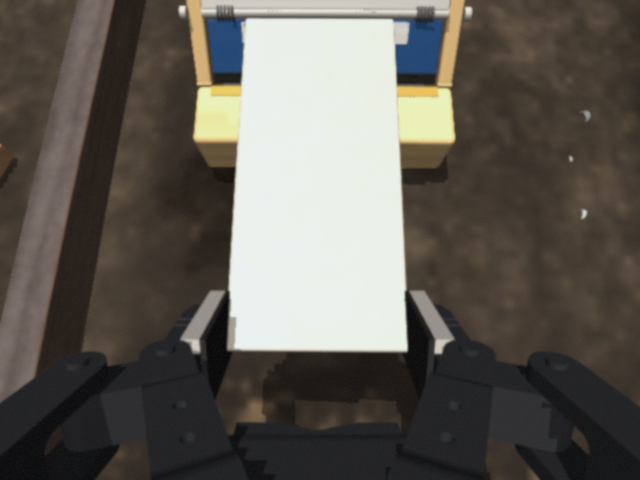

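View pics/s11c.png

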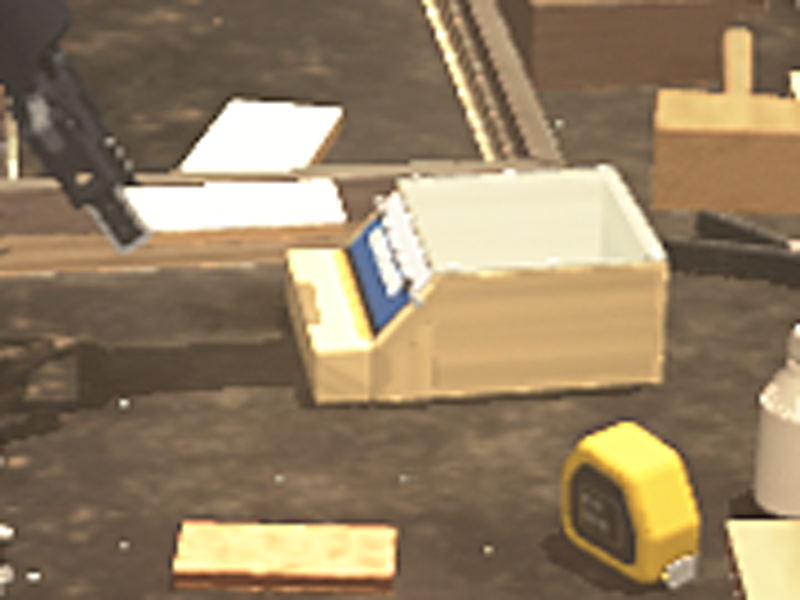

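```bash
cat > c11.py <<'E'
from h import *
d=load('wrist')
for q in ([(195,138),(454,138)],[(197,88),(452,87)]):
    P=onplane(d,q,36); v=P[0]-P[1]; print(np.round(P,1).tolist(),np.round(P.mean(0),1),np.linalg.norm(v),np.degrees(np.arctan2(-v[0],v[1])))
P=onplane(d,[(246,18),(393,19),(407,351),(229,349)],84.4+13.7)[:,:2]; print(np.round(P,1).tolist(),P.mean(0),np.linalg.norm(P[0]-P[3]),np.linalg.norm(P[0]-P[1]))
E
python3 c11.py
```

```text
[[560.0, 236.7, 36.0], [561.8, 100.2, 36.0]] [560.9 168.5  36. ] 136.4382848981651 0.7789870842468697
[[590.1, 238.3, 36.0], [592.6, 99.1, 36.0]] [591.4 168.7  36. ] 139.2248845628007 1.036410232793898
[[580.8, 201.1], [581.1, 142.2], [452.9, 141.9], [452.8, 199.2]] [516.91404811 171.12640434] 128.04871119131525 58.85381473601338
```

{"api": "servo_tool", "payload": {
  "rows": [
    [0,0,-0.02,0,0,0,1],
    [0,0,-0.018,0,0,0,1],
    [0,0,-0.01,0,0,0,1],
    [0,0,0,0,0,0,1],
    [0,0,0,0,0,0,1]
  ]
}}

```text
time_s: 12.6
position: [467.2, 166.0, 37.4]
ee_rot: [[0.006, 0.499, 0.867], [-1.0, 0.003, 0.005], [-0.0, -0.867, 0.499]]
contact_force: [0.2, 0.2, 0.1]
gripper_width: 58.3
```

```bash
python3 a.py 12 side scene;  python3 - <<'E'
from h import *
d=load('side'); c=d['image'][160:295,240:420,::-1]; cv2.imwrite('pics/s12c.png',cv2.resize(c,(800,600),interpolation=cv2.INTER_CUBIC))
E
```

```text
{'time_s': 12.7, 'joints': [0.271, -0.127, 2.395, -0.352, 0.386, 2.129], 'position': [467.754, 166.49, 38.182], 'ee_rot': [[0.006, 0.5, 0.866], [-1.0, 0.004, 0.005], [-0.001, -0.866, 0.5]], 'contact_force': [0.437, 0.092, -0.638], 'ft_torque': [0.014, 0.33, 0.018], 'gripper_width': 58.313}
```

View pics/s12c.png

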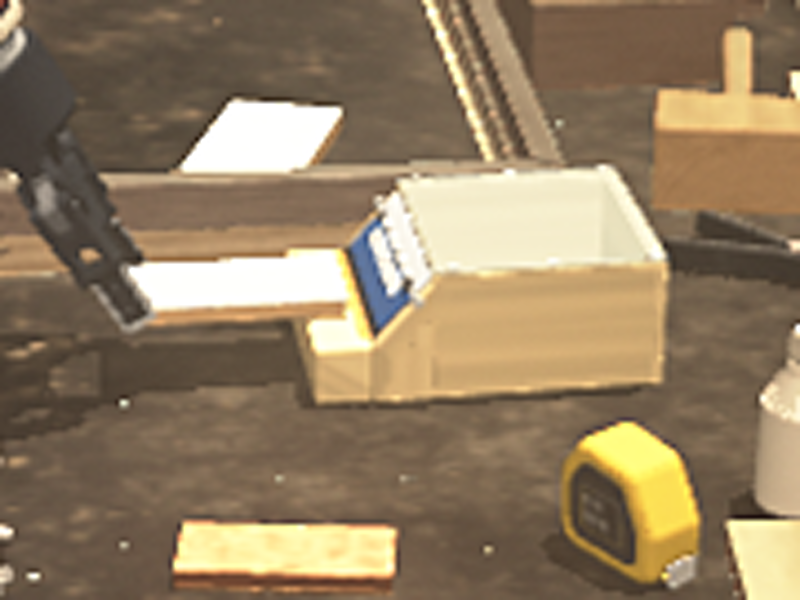

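{"api": "servo_tool", "payload": {
  "rows": [
    [0.01,0,0,0,0,0,1],
    [0.015,0,0,0,0,0,1],
    [0.015,0,0,0,0,0,1],
    [0.015,0,0,0,0,0,1],
    [0.015,0,0,0,0,0,1]
  ]
}}

```text
time_s: 13.2
position: [537.7, 166.5, 37.1]
ee_rot: [[0.007, 0.498, 0.867], [-1.0, 0.004, 0.006], [-0.0, -0.867, 0.498]]
contact_force: [-2.2, 0.2, -2.0]
gripper_width: 57.9
```

{"api": "servo_tool", "payload": {
  "rows": [
    [0,0,0,0,0,0,1]
  ]
}}

```text
time_s: 13.3
position: [539.4, 166.7, 38.3]
ee_rot: [[0.007, 0.5, 0.866], [-1.0, 0.004, 0.005], [-0.001, -0.866, 0.5]]
contact_force: [1.5, 0.4, -2.6]
gripper_width: 58.2
```

```bash
python3 a.py 13 wrist side;  python3 - <<'E'
from h import *
d=load('side'); c=d['image'][160:295,240:420,::-1]; cv2.imwrite('pics/s13c.png',cv2.resize(c,(800,600),interpolation=cv2.INTER_CUBIC))
E
```

```text
{'time_s': 13.4, 'joints': [0.224, 0.039, 2.239, -0.303, 0.367, 2.044], 'position': [537.115, 166.536, 37.178], 'ee_rot': [[0.007, 0.498, 0.867], [-1.0, 0.004, 0.006], [-0.001, -0.867, 0.498]], 'contact_force': [0.077, 1.258, -2.442], 'ft_torque': [-0.005, 0.64, 0.008], 'gripper_width': 58.288}
```

View pics/s13c.png

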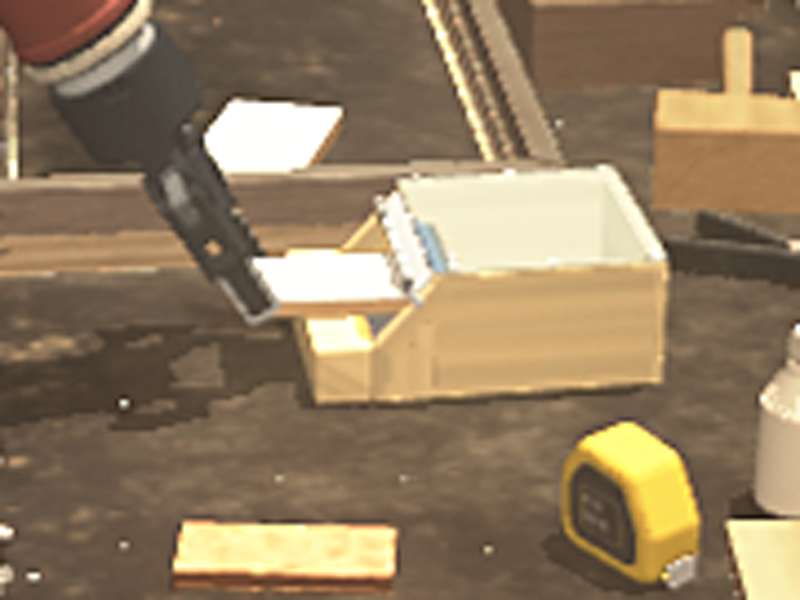

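View pics/wrist13.png

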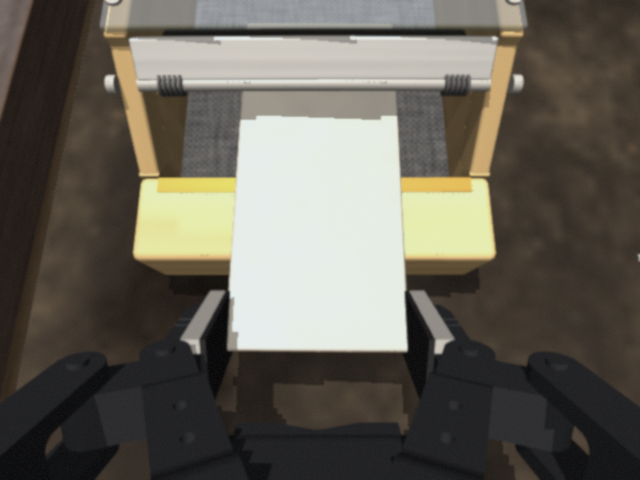

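```bash
cat > c13.py <<'E'
from h import *
d=load('wrist')
for q in ([(136,260),(495,258)],[(142,179),(489,179)]):
    P=onplane(d,q,36); print(np.round(P,1).tolist(),np.round(P.mean(0),1))
P=onplane(d,[(229,350),(407,351)],37.2+13.7)[:,:2]; print(np.round(P,1).tolist())
P=onplane(d,[(212,292),(425,292)],37.2+13.7)[:,:2]; print(np.round(P,1).tolist())
E
python3 c13.py
```

```text
[[558.2, 235.7, 36.0], [559.9, 100.5, 36.0]] [559.1 168.1  36. ]
[[591.0, 237.2, 36.0], [591.9, 99.6, 36.0]] [591.4 168.4  36. ]
[[525.7, 195.7], [525.8, 138.3]]
[[544.4, 202.5], [544.9, 131.4]]
```

```bash
cat > c14.py <<'E'
from h import *
d=load('side'); s=800/180
for q in [(272,300),(265,300),(255,315),(258,308),(262,285),(240,310),(300,310),(380,303)]:
    uv=(240+q[0]/s,160+q[1]/s); print(q,np.round(pts(d,[uv])[0],1))
# intersect rays with finger outer plane y=125
def ony(uv,y):
    u=undist(d,uv); D=np.c_[u,np.ones(len(u))]@d['orientation'].T; t=(y-d['eye'][1])/D[:,1]; return d['eye']+D*t[:,None]
print(np.round(ony([(240+a/s,160+b/s) for a,b in [(277,302),(250,322),(262,262)]],124),1))
E
python3 c14.py
```

```text
(272, 300) [539.4 131.4  51.2]
(265, 300) [534.8 125.8  54.1]
(255, 315) [529.4 130.1  43. ]
(258, 308) [530.7 124.9  49.7]
(262, 285) [534.2 135.1  59.2]
(240, 310) [520.9 130.3  46.6]
(300, 310) [556.5 141.7  39. ]
(380, 303) [603.4 144.6  39.1]
[[541.5 124.   53.2]
 [525.9 124.   41.7]
 [533.4 124.   78.6]]
```

{"api": "servo_tool", "payload": {
  "rows": [
    [0.015,0,-0.001,0,0,0,1],
    [0.015,0,-0.001,0,0,0,1],
    [0.015,0,0,0,0,0,1],
    [0.015,0,0,0,0,0,1],
    [0,0,0,0,0,0,1]
  ]
}}

```text
time_s: 13.9
position: [598.4, 167.0, 36.4]
ee_rot: [[0.007, 0.501, 0.866], [-1.0, 0.005, 0.006], [-0.001, -0.866, 0.501]]
contact_force: [0.4, 1.0, -3.0]
gripper_width: 58.3
```

{"api": "servo_tool", "payload": {
  "rows": [
    [0.007,0,0,0,0,0,1],
    [0.006,0,0,0,0,0,1],
    [0,0,0,0,0,0,1],
    [0,0,0,0,0,0,1]
  ]
}}

```text
time_s: 14.3
position: [609.2, 166.7, 34.7]
ee_rot: [[0.007, 0.498, 0.867], [-1.0, 0.004, 0.006], [-0.001, -0.867, 0.498]]
contact_force: [-0.1, -0.5, -3.5]
gripper_width: 57.8
```

```bash
python3 a.py 14 wrist side;  python3 - <<'E'
from h import *
d=load('side'); c=d['image'][160:295,240:420,::-1]; cv2.imwrite('pics/s14c.png',cv2.resize(c,(800,600),interpolation=cv2.INTER_CUBIC))
E
```

```text
{'time_s': 14.4, 'joints': [0.19, 0.193, 2.072, -0.25, 0.373, 1.963], 'position': [609.307, 166.651, 34.753], 'ee_rot': [[0.007, 0.498, 0.867], [-1.0, 0.004, 0.006], [-0.0, -0.867, 0.498]], 'contact_force': [0.979, 0.267, -3.023], 'ft_torque': [0.078, 0.552, 0.022], 'gripper_width': 57.882}
```

View pics/s14c.png

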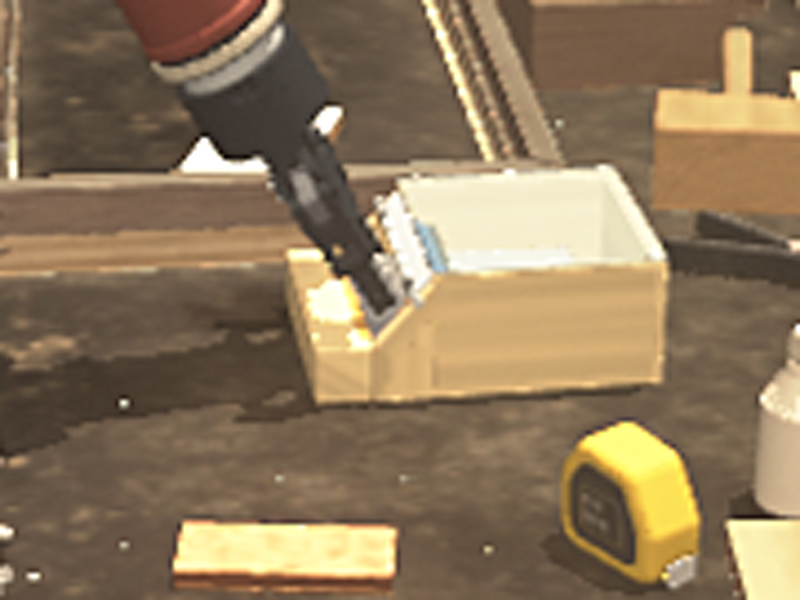

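View pics/wrist14.png

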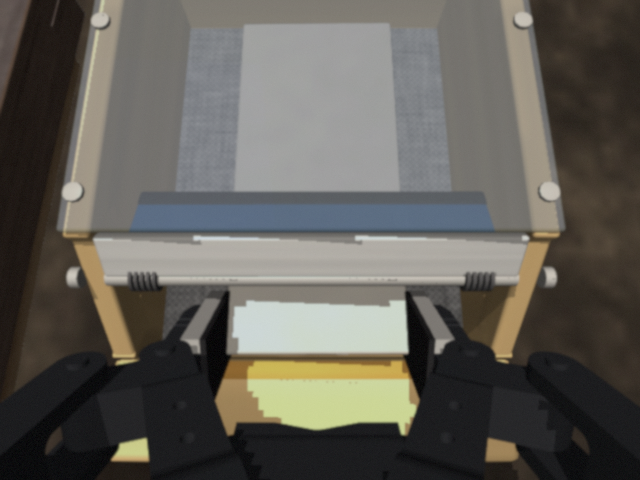

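{"api": "servo_tool", "payload": {
  "rows": [
    [0,0,0,0,0,0,-0.6],
    [0,0,0,0,0,0,-0.6],
    [0,0,0,0,0,0,-0.6],
    [0,0,0,0,0,0,-0.6]
  ]
}}

```text
time_s: 14.8
position: [609.9, 166.7, 35.3]
ee_rot: [[0.007, 0.499, 0.867], [-1.0, 0.004, 0.006], [-0.001, -0.867, 0.499]]
contact_force: [-2.2, -0.6, 0.3]
gripper_width: 68.3
```

```bash
python3 a.py 15 wrist
```

```text
{'time_s': 14.85, 'joints': [0.19, 0.193, 2.071, -0.25, 0.373, 1.963], 'position': [609.96, 166.723, 35.314], 'ee_rot': [[0.007, 0.499, 0.867], [-1.0, 0.004, 0.006], [-0.001, -0.867, 0.499]], 'contact_force': [-2.684, -0.291, 0.096], 'ft_torque': [-0.008, 0.563, 0.033], 'gripper_width': 68.314}
```

View pics/wrist15.png

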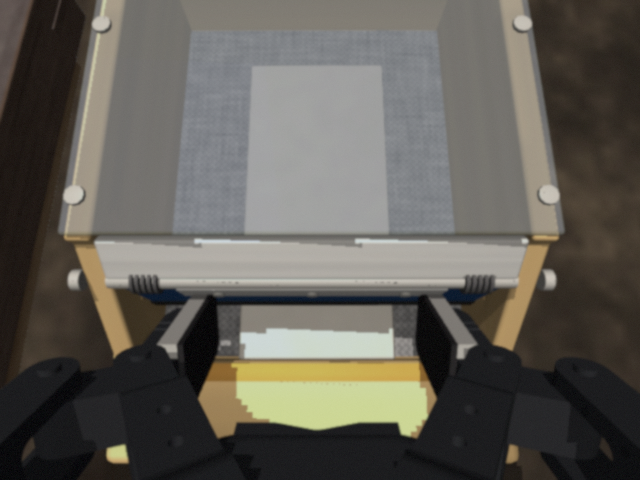

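{"api": "servo_tool", "payload": {
  "rows": [
    [-0.015,0,0.001,0,0,0,-0.6],
    [-0.03,0,0.002,0,0,0,-0.6],
    [-0.04,0,0.01,0,0,0,-0.6],
    [-0.03,0,0.03,0,0,0,-0.6],
    [0,0,0,0,0,0,-0.6]
  ]
}}

```text
time_s: 15.35
position: [495.6, 167.8, 83.3]
ee_rot: [[0.009, 0.506, 0.862], [-1.0, 0.007, 0.006], [-0.003, -0.862, 0.506]]
contact_force: [1.1, 0.4, 0.9]
gripper_width: 68.2
```

```bash
python3 a.py 16 wrist side;  python3 - <<'E'
from h import *
d=load('side'); c=d['image'][160:295,240:420,::-1]; cv2.imwrite('pics/s16c.png',cv2.resize(c,(800,600),interpolation=cv2.INTER_CUBIC))
E
```

```text
{'time_s': 15.45, 'joints': [0.251, -0.163, 2.323, -0.262, 0.48, 2.016], 'position': [496.679, 167.357, 80.793], 'ee_rot': [[0.008, 0.504, 0.864], [-1.0, 0.006, 0.006], [-0.002, -0.864, 0.504]], 'contact_force': [0.945, 0.301, -0.161], 'ft_torque': [-0.018, 0.203, -0.022], 'gripper_width': 68.153}
```

View pics/s16c.png

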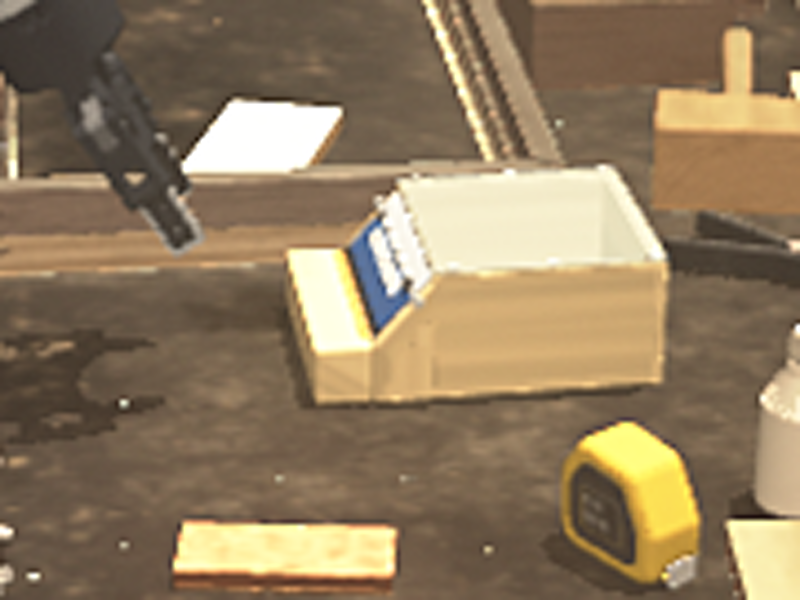

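View pics/wrist16.png

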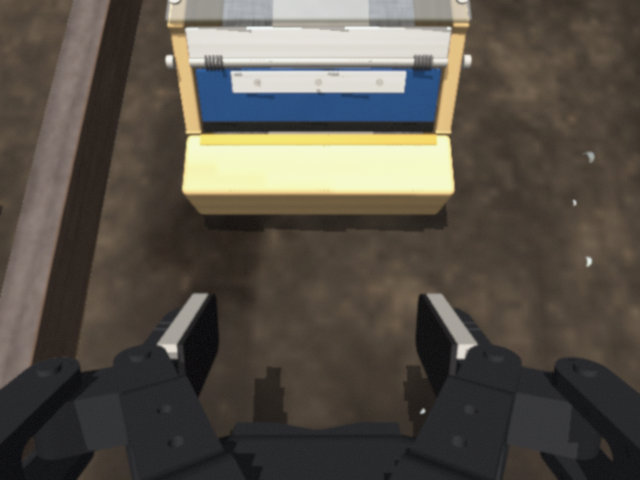

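{"api": "servo_tool", "payload": {
  "rows": [
    [-0.005,-0.03,0.023,0,7.5,0,-1],
    [-0.005,-0.04,0.023,0,7.5,0,-1],
    [-0.005,-0.04,0.023,0,7.5,0,-1],
    [-0.005,-0.04,0.023,0,7.5,0,-1],
    [-0.005,-0.045,0,0,0,-5,-1]
  ]
}}

```text
time_s: 15.95
position: [475.9, -29.6, 170.8]
ee_rot: [[-0.084, 0.014, 0.996], [-0.996, -0.002, -0.084], [0.001, -1.0, 0.014]]
contact_force: [1.6, -0.7, -0.1]
gripper_width: 85.4
```

{"api": "servo_tool", "payload": {
  "rows": [
    [0,-0.045,0,0,0,-5,-1],
    [0,0,0,0,0,-1,-1],
    [0,0,0,0,0,0,-1]
  ]
}}

```text
time_s: 16.25
position: [471.1, -72.7, 166.0]
ee_rot: [[-0.19, 0.009, 0.982], [-0.982, -0.001, -0.19], [-0.001, -1.0, 0.009]]
contact_force: [0.2, 0.1, 0.4]
gripper_width: 85.6
```

```bash
python3 a.py 17 wrist side
cat > c17.py <<'E'
from h import *
d=load('wrist'); C=cloud(d)
hsv=cv2.cvtColor(d['image'],cv2.COLOR_RGB2HSV)
m=((hsv[...,1]>90)&(hsv[...,2]>110)&(hsv[...,0]<25)).astype(np.uint8)
n,l,s,c=cv2.connectedComponentsWithStats(m)
for k in range(1,n):
    if s[k,4]<3000: continue
    v,u=np.where(l==k); zz=np.nanmedian(C[v,u][:,2])
    P=onplane(d,np.c_[u,v],12)[:,:2]; (cx,cy),(w,h),a=cv2.minAreaRect(P.astype(np.float32))
    if w<h: w,h,a=h,w,a-90
    print(s[k],np.round([cx,cy,w,h,a,zz],1))
E
python3 c17.py
```

```text
{'time_s': 16.35, 'joints': [-0.316, -0.091, 1.98, 0.002, 1.244, 1.44], 'position': [470.936, -70.852, 166.354], 'ee_rot': [[-0.185, 0.01, 0.983], [-0.983, -0.001, -0.185], [-0.001, -1.0, 0.01]], 'contact_force': [-0.161, -1.461, 0.346], 'ft_torque': [-0.019, 0.033, -0.022], 'gripper_width': 85.321}
[ 274   57   76  167 9596] [523.8 -78.5 109.9  48.6 -10.8  11.4]
```

View pics/wrist17.png

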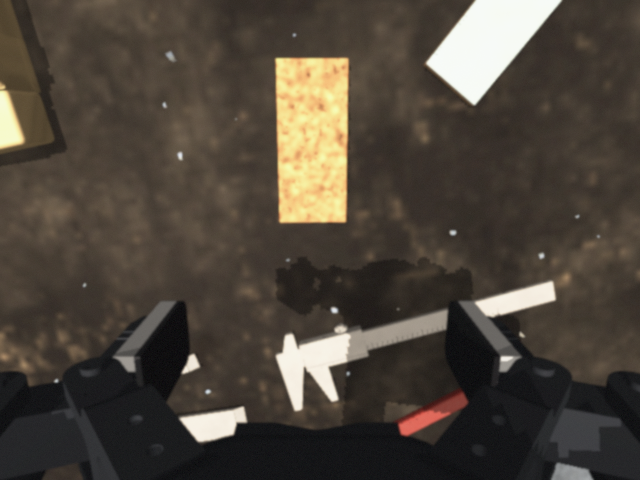

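{"api": "servo_tool", "payload": {
  "rows": [
    [0.025,-0.004,-0.03,0,0.4,0,-1],
    [0.025,-0.003,-0.035,0,0,0,-1],
    [0.003,0,-0.035,0,0,0,-1],
    [0,0,-0.03,0,0,0,-1],
    [0,0,0,0,0,0,-1]
  ]
}}

```text
time_s: 16.85
position: [520.0, -75.4, 32.5]
ee_rot: [[-0.183, -0.005, 0.983], [-0.983, 0.001, -0.183], [-0.0, -1.0, -0.005]]
contact_force: [-1.3, -0.2, -1.1]
gripper_width: 85.6
```

{"api": "servo_tool", "payload": {
  "rows": [
    [0,0,0,0,0,0,-1],
    [0,0,0,0,0,0,-1]
  ]
}}

```text
time_s: 17.05
position: [525.5, -78.0, 39.5]
ee_rot: [[-0.185, 0.008, 0.983], [-0.983, -0.003, -0.185], [0.002, -1.0, 0.008]]
contact_force: [0.1, -0.3, 0.7]
gripper_width: 85.4
```

```bash
python3 a.py 18 wrist; python3 c17.py
```

```text
{'time_s': 17.1, 'joints': [-0.296, 0.219, 1.92, -0.001, 0.993, 1.462], 'position': [525.721, -78.301, 39.796], 'ee_rot': [[-0.185, 0.008, 0.983], [-0.983, -0.003, -0.185], [0.002, -1.0, 0.009]], 'contact_force': [0.812, 0.27, 0.199], 'ft_torque': [-0.02, 0.029, 0.002], 'gripper_width': 85.195}
[  261   155   121   245 25155] [524.3 -78.7 109.1  47.7 -10.8  11.4]
```

View pics/wrist18.png

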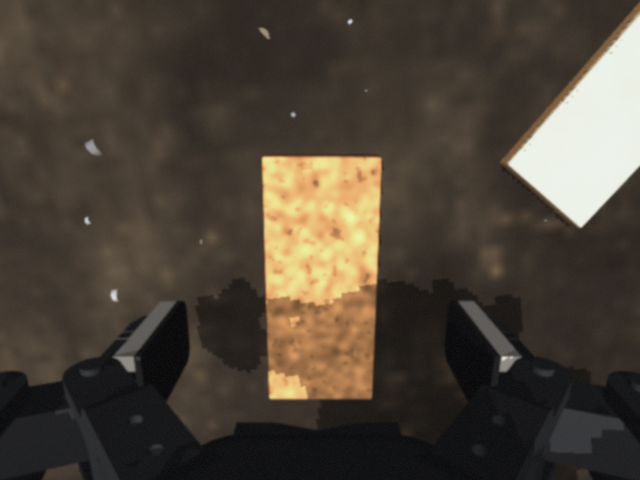

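{"api": "servo_tool", "payload": {
  "rows": [
    [0,0,-0.02,0,0,0,-1],
    [0,0,-0.01,0,0,0,-1],
    [0,0,0,0,0,0,-1],
    [0,0,0,0,0,0,-1],
    [0,0,0,0,0,0,-1]
  ]
}}

```text
time_s: 17.6
position: [524.7, -78.6, 8.5]
ee_rot: [[-0.186, 0.006, 0.982], [-0.983, -0.003, -0.186], [0.001, -1.0, 0.006]]
contact_force: [-0.1, -0.2, -0.1]
gripper_width: 85.1
```

{"api": "servo_tool", "payload": {
  "rows": [
    [0,0,0,0,0,0,-1],
    [0,0,0,0,0,0,-1]
  ]
}}

```text
time_s: 17.8
position: [524.3, -78.4, 8.1]
ee_rot: [[-0.186, 0.005, 0.983], [-0.983, -0.002, -0.186], [0.001, -1.0, 0.006]]
contact_force: [0.3, -0.1, -1.1]
gripper_width: 85.1
```

{"api": "servo_tool", "payload": {
  "rows": [
    [0,0,-0.006,0,0.3,0,-1],
    [0,0,0,0,0,0,0],
    [0,0,0,0,0,0,1],
    [0,0,0,0,0,0,1],
    [0,0,0,0,0,0,1]
  ]
}}

```text
time_s: 18.3
position: [524.3, -78.4, 1.8]
ee_rot: [[-0.186, -0.0, 0.983], [-0.983, -0.002, -0.186], [0.002, -1.0, 0.0]]
contact_force: [-0.6, 0.3, -0.6]
gripper_width: 46.3
```

{"api": "servo_tool", "payload": {
  "rows": [
    [0,0,0,0,0,0,1],
    [0,0,0,0,0,0,1]
  ]
}}

```text
time_s: 18.5
position: [524.3, -78.4, 1.8]
ee_rot: [[-0.186, 0.0, 0.983], [-0.983, -0.002, -0.186], [0.002, -1.0, 0.001]]
contact_force: [0.6, 0.1, 1.9]
gripper_width: 46.2
```

{"api": "servo_tool", "payload": {
  "rows": [
    [0,0,0.01,0,0,0,1],
    [0,0,0.02,0,0,0,1],
    [0,0,0.035,0,0,0,1],
    [-0.016,-0.043,0.018,0,0,3.9,1],
    [-0.016,-0.043,0.018,0,0,3.9,1]
  ]
}}

```text
time_s: 19.0
position: [492.2, -164.4, 104.4]
ee_rot: [[-0.045, 0.001, 0.999], [-0.999, -0.003, -0.045], [0.003, -1.0, 0.001]]
contact_force: [0.6, -0.1, -0.2]
gripper_width: 46.1
```

{"api": "servo_tool", "payload": {
  "rows": [
    [-0.016,-0.043,0.018,0,0,3.9,1],
    [-0.016,-0.043,0.018,0,0,3.9,1],
    [-0.016,-0.043,0.018,0,0,3.9,1],
    [-0.016,-0.043,0.018,0,0,3.9,1],
    [-0.016,-0.045,0.012,0,0,3.9,1]
  ]
}}

```text
time_s: 19.5
position: [411.2, -383.0, 188.7]
ee_rot: [[0.288, 0.002, 0.958], [-0.958, -0.003, 0.288], [0.004, -1.0, 0.001]]
contact_force: [0.8, -0.9, -1.4]
gripper_width: 46.3
```

{"api": "servo_tool", "payload": {
  "rows": [
    [0,0,0,0,0,0,1],
    [0,0,0,0,0,0,1],
    [0,0,0,0,0,0,1],
    [0,0,0,0,0,0,1],
    [0,0,0,0,0,0,1]
  ]
}}

```text
time_s: 20.0
position: [412.3, -379.9, 186.1]
ee_rot: [[0.287, -0.0, 0.958], [-0.958, -0.001, 0.287], [0.001, -1.0, -0.001]]
contact_force: [-0.1, -0.2, -1.1]
gripper_width: 46.0
```

```bash
python3 a.py 19 wrist
```

```text
{'time_s': 20.05, 'joints': [-0.885, 0.104, 1.745, -0.001, 1.292, 0.395], 'position': [412.356, -380.127, 186.182], 'ee_rot': [[0.287, -0.0, 0.958], [-0.958, -0.001, 0.287], [0.001, -1.0, -0.0]], 'contact_force': [-0.149, -0.348, 0.177], 'ft_torque': [0.049, 0.027, -0.029], 'gripper_width': 46.151}
```

View pics/wrist19.png

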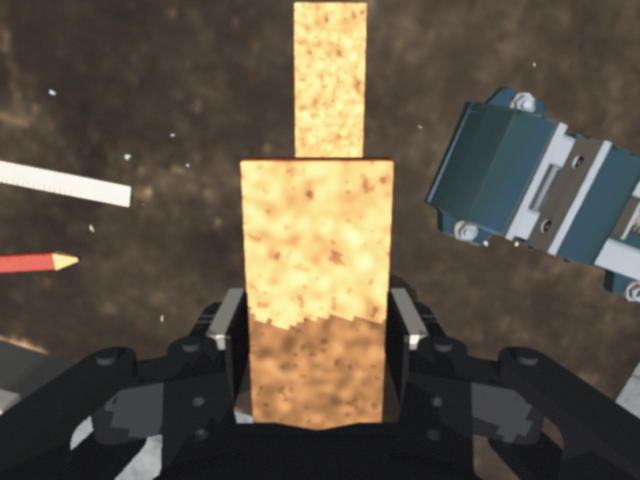

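```bash
sed -e "s/edge(15,150,270,380,12),top(298,355,0,60,12)/edge(15,150,270,390,24),top(299,362,0,60,24)/" -e "s/p\[2\]+13/p[2]+10.2/g" c5.py > c19.py; python3 c19.py
```

```text
toolyaw 16.66135553635742
P w 47.8 yaw [15.96 16.6  16.77] c [ 497.  -362.9] rel tool (z,x) [86.   7.8]
A w 46.8 yaw [16.78 16.65 21.12] c [ 413.5 -379. ] rel tool (z,x) [ 1.4 -0.7]
[ 412.35645289 -380.12665035  186.18156793]
```

```bash
cat >> c19.py <<'E'
E_=[]
for u in list(range(246,290,4))+list(range(368,390,4)):
    v=np.where(cork[140:190,u])[0]+140; E_.append((u,v.min()-.5))
print(E_)
P=onplane(d,E_,p[2]+10.2)[:,:2]; print('front edge along z', np.round(np.polyfit((P-p[:2])@x,(P-p[:2])@z,1),3), np.round(((P-p[:2])@z).mean()-55,2))
E
python3 c19.py | tail -2; python3 c5.py >/dev/null
```

```text
[(246, np.float64(159.5)), (250, np.float64(159.5)), (254, np.float64(159.5)), (258, np.float64(159.5)), (262, np.float64(159.5)), (266, np.float64(159.5)), (270, np.float64(159.5)), (274, np.float64(159.5)), (278, np.float64(159.5)), (282, np.float64(159.5)), (286, np.float64(159.5)), (368, np.float64(159.5)), (372, np.float64(159.5)), (376, np.float64(159.5)), (380, np.float64(159.5)), (384, np.float64(159.5)), (388, np.float64(159.5))]
front edge along z [1.0000e-03 5.5231e+01] 0.23
```

{"api": "servo_tool", "payload": {
  "rows": [
    [0.042,0.008,0,0,0,0,1],
    [0.0425,0.0085,-0.02,0,0,0,1],
    [0,0,-0.04,0,0,0,1],
    [0,0,-0.04,0,0,0,1],
    [0,0,-0.03,0,0,0,1]
  ]
}}

```text
time_s: 20.55
position: [496.2, -362.8, 53.6]
ee_rot: [[0.287, -0.002, 0.958], [-0.958, -0.0, 0.287], [-0.0, -1.0, -0.002]]
contact_force: [0.3, -0.5, -0.4]
gripper_width: 46.6
```

{"api": "servo_tool", "payload": {
  "rows": [
    [0,0,-0.017,0,0,0,1],
    [0,0,-0.008,0,0,0,1],
    [0,0,0,0,0,0,1],
    [0,0,0,0,0,0,1],
    [0,0,0,0,0,0,1]
  ]
}}

```text
time_s: 21.05
position: [497.6, -366.0, 33.7]
ee_rot: [[0.285, 0.003, 0.958], [-0.958, -0.005, 0.285], [0.005, -1.0, 0.002]]
contact_force: [0.0, 0.1, 0.1]
gripper_width: 46.3
```

{"api": "servo_tool", "payload": {
  "rows": [
    [0,0,0,0,0,0,1],
    [0,0,0,0,0,0,1]
  ]
}}

```text
time_s: 21.25
position: [496.9, -365.3, 32.6]
ee_rot: [[0.285, 0.002, 0.958], [-0.958, -0.003, 0.285], [0.004, -1.0, 0.001]]
contact_force: [0.2, -0.0, -1.0]
gripper_width: 45.9
```

```bash
python3 a.py 20 side; sed -e "s/s6d/s20d/" -e "s/((495.9,-363.1),16.6,12,(0,255,0)),((496.5,-364.7),16.6,31,(255,0,0)),((496.5,-364.7),16.6,19,(255,0,255))/((497,-363),16.4,24,(0,255,0)),((497,-363.5),16.6,41,(255,0,0))/" c6.py > c20.py; python3 c20.py
```

```text
{'time_s': 21.3, 'joints': [-0.761, 0.411, 1.69, -0.001, 1.038, 0.521], 'position': [496.748, -365.159, 32.322], 'ee_rot': [[0.285, 0.001, 0.958], [-0.958, -0.003, 0.285], [0.003, -1.0, 0.0]], 'contact_force': [0.331, -1.159, -0.371], 'ft_torque': [0.034, 0.035, 0.04], 'gripper_width': 46.153}
```

View pics/s20d.png

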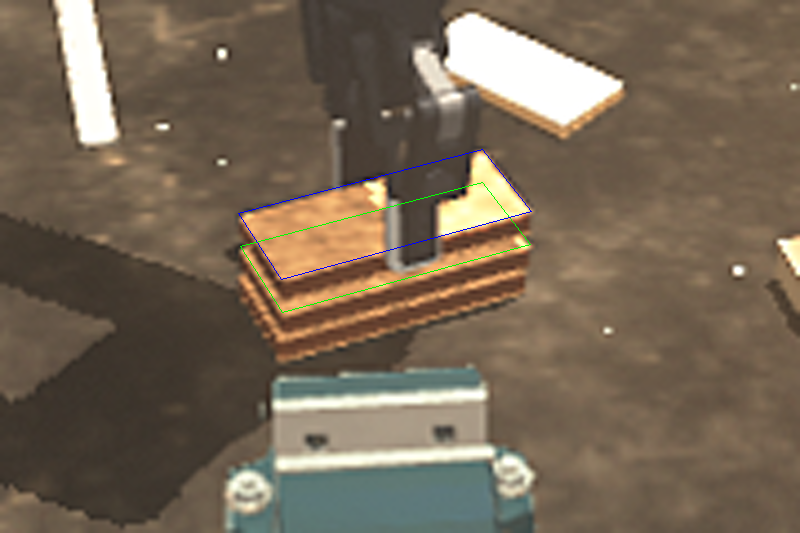

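{"api": "servo_tool", "payload": {
  "rows": [
    [0,0,-0.004,0,0,0,1],
    [0,0,0,0,0,0,1],
    [0,0,0,0,0,0,1],
    [0,0,0,0,0,0,1],
    [0,0,0,0,0,0,1]
  ]
}}

```text
time_s: 21.8
position: [496.5, -364.8, 27.6]
ee_rot: [[0.285, 0.0, 0.958], [-0.958, -0.002, 0.285], [0.002, -1.0, -0.0]]
contact_force: [-0.2, 0.6, -0.3]
gripper_width: 45.7
```

{"api": "servo_tool", "payload": {
  "rows": [
    [0,0,0,0,0,0,1],
    [0,0,0,0,0,0,1]
  ]
}}

```text
time_s: 22.0
position: [496.5, -364.8, 27.6]
ee_rot: [[0.285, 0.0, 0.958], [-0.958, -0.002, 0.285], [0.002, -1.0, -0.0]]
contact_force: [-0.6, -0.5, -0.7]
gripper_width: 46.1
```

{"api": "servo_tool", "payload": {
  "rows": [
    [0.0005,0.001,-0.001,0,0,0,1],
    [0,0,0,0,0,0,1],
    [0,0,-0.0008,0,0,0,1],
    [0,0,0,0,0,0,1],
    [0,0,0,0,0,0,1]
  ]
}}

```text
time_s: 22.5
position: [497.0, -363.8, 25.9]
ee_rot: [[0.285, 0.001, 0.958], [-0.958, -0.002, 0.285], [0.002, -1.0, -0.0]]
contact_force: [-1.0, 1.5, 0.5]
gripper_width: 46.0
```

Contact is beginning; release, then withdraw straight up.

{"api": "servo_tool", "payload": {
  "rows": [
    [0,0,-0.0005,0,0,0,1],
    [0,0,0,0,0,0,0.1],
    [0,0,0,0,0,0,-0.4],
    [0,0,0,0,0,0,-1],
    [0,0,0,0,0,0,-1]
  ]
}}

```text
time_s: 23.0
position: [496.9, -363.8, 25.1]
ee_rot: [[0.285, 0.0, 0.958], [-0.958, -0.002, 0.285], [0.002, -1.0, -0.0]]
contact_force: [-0.6, -0.8, 0.4]
gripper_width: 84.6
```

{"api": "servo_tool", "payload": {
  "rows": [
    [0,0,0.02,0,0,0,-1],
    [0,0,0.04,0,0,0,-1],
    [-0.02,0,0.045,0,0,0,-1],
    [-0.03,0,0.04,0,0,0,-1],
    [-0.02,0,0,0,0,0,-1]
  ]
}}

```text
time_s: 23.5
position: [428.6, -366.9, 177.4]
ee_rot: [[0.285, 0.008, 0.958], [-0.958, -0.011, 0.286], [0.013, -1.0, 0.004]]
contact_force: [0.4, -0.8, 0.3]
gripper_width: 85.4
```

```bash
python3 a.py 21 wrist side
python3 - <<'E'
from h import *
d=load('side'); c=d['image'][300:420,220:400,::-1]; cv2.imwrite('pics/s21c.png',cv2.resize(c,(800,533),interpolation=cv2.INTER_CUBIC))
E
```

```text
{'time_s': 23.6, 'joints': [-0.848, 0.114, 1.761, -0.002, 1.262, 0.436], 'position': [425.894, -364.678, 172.037], 'ee_rot': [[0.284, 0.002, 0.959], [-0.959, -0.005, 0.284], [0.005, -1.0, 0.001]], 'contact_force': [0.487, 0.024, -0.618], 'ft_torque': [0.059, -0.029, 0.057], 'gripper_width': 85.524}
```

View pics/s21c.png

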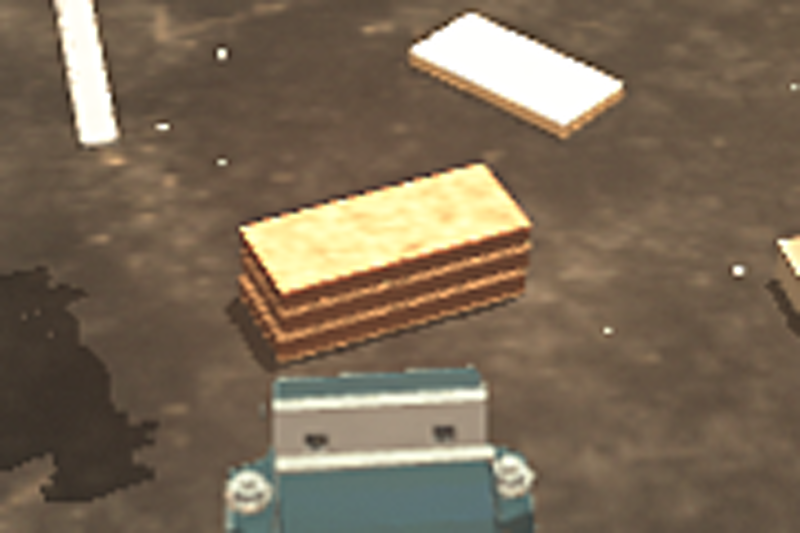

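View pics/wrist21.png

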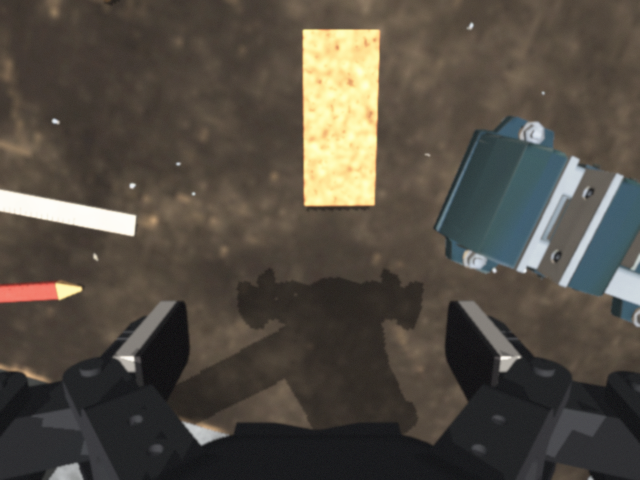

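```bash
cat > c21.py <<'E'
from h import *
d=load('wrist'); C=cloud(d)
hsv=cv2.cvtColor(d['image'],cv2.COLOR_RGB2HSV)
m=np.zeros((480,640),np.uint8); m[0:215,290:395]=((hsv[...,1]>90)&(hsv[...,2]>150)&(hsv[...,0]<25))[0:215,290:395]
v,u=np.where(m>0)
P=onplane(d,np.c_[u,v],36)[:,:2]; (cx,cy),(w,h),a=cv2.minAreaRect(P.astype(np.float32)); print(cx,cy,w,h,a,np.nanmedian(C[v,u][:,2]))
s=load('side'); f=6
im=cv2.resize(s['image'][325:395,265:350,::-1],None,fx=9,fy=8.5,interpolation=cv2.INTER_CUBIC)
cv2.imwrite('pics/s21e.png',im)
im2=im.copy()
for z in (0,12,24,36):
    q=(proj(s,corners((496.3,-363.0),16.6,110,48,z))-[265,325])*[9,8.5]; cv2.polylines(im2,[np.int32(q)],True,(0,255,0) if z<20 else (255,0,0),1)
cv2.imwrite('pics/s21f.png',im2)
E
python3 c21.py
```

```text
497.2457275390625 -363.2041015625 109.4946517944336 48.01115417480469 16.664588928222656 35.39532412232751
```

View pics/s21e.png

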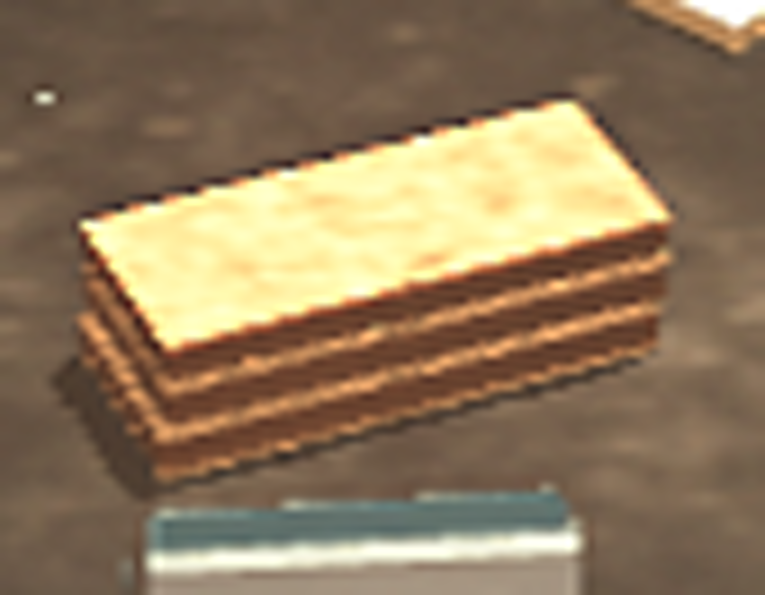

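View pics/s21f.png

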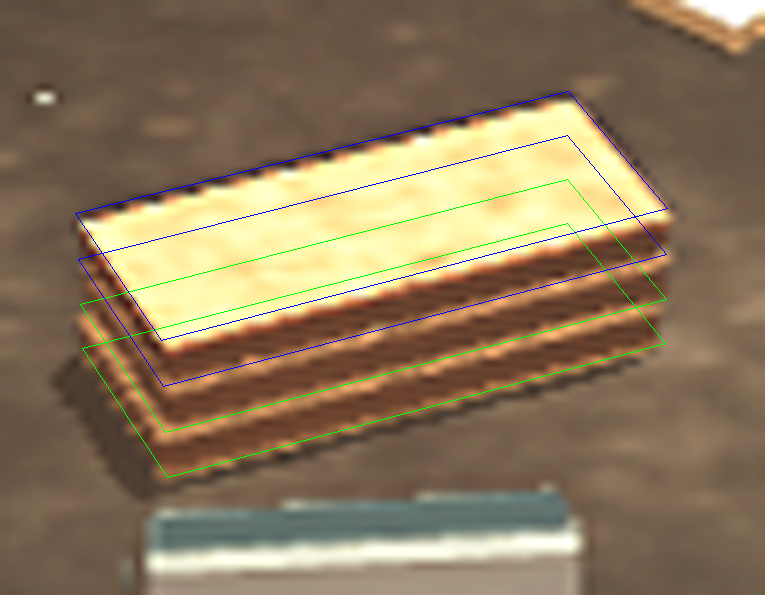

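{"api": "servo_tool", "payload": {
  "rows": [
    [0.01,0.045,0.015,0,0,-1.5,-1],
    [0.01,0.045,0.015,0,0,-1.5,-1],
    [0.01,0.045,0.015,0,0,-1.5,-1],
    [0.01,0.045,0.015,0,0,-1.5,-1],
    [0.01,0.045,0.015,0,0,-1.5,-1]
  ]
}}

```text
time_s: 24.1
position: [477.2, -136.6, 244.8]
ee_rot: [[0.156, -0.001, 0.988], [-0.988, -0.001, 0.156], [0.001, -1.0, -0.001]]
contact_force: [0.7, 0.2, -0.7]
gripper_width: 85.7
```

{"api": "servo_tool", "payload": {
  "rows": [
    [0.01,0.045,0.015,0,0,-1.5,-1],
    [0.01,0.045,0.015,0,0,-1.5,-1],
    [0.01,0.045,0.015,0,0,-1.5,-1],
    [0.01,0.045,0.015,0,0,-1.5,-1],
    [0.01,0.045,0,0,0,-1.5,-1]
  ]
}}

```text
time_s: 24.6
position: [528.3, 88.8, 306.9]
ee_rot: [[0.027, 0.003, 1.0], [-1.0, -0.002, 0.027], [0.002, -1.0, 0.003]]
contact_force: [1.2, -0.9, 0.6]
gripper_width: 85.4
```

{"api": "servo_tool", "payload": {
  "rows": [
    [0.01,0.045,0,0,0,-1.5,-1],
    [0,0,0,0,0,0,-1],
    [0,0,0,0,0,0,-1],
    [0,0,0,0,0,0,-1],
    [0,0,0,0,0,0,-1]
  ]
}}

```text
time_s: 25.1
position: [537.0, 130.1, 304.8]
ee_rot: [[-0.0, -0.001, 1.0], [-1.0, -0.002, -0.0], [0.002, -1.0, -0.001]]
contact_force: [-0.6, -0.2, 1.0]
gripper_width: 85.3
```

```bash
python3 a.py 22 wrist side
```

```text
{'time_s': 25.2, 'joints': [0.096, 0.008, 1.62, -0.002, 1.514, 1.668], 'position': [537.028, 130.012, 305.224], 'ee_rot': [[-0.001, -0.0, 1.0], [-1.0, -0.002, -0.001], [0.002, -1.0, -0.0]], 'contact_force': [-0.665, 0.158, 1.3], 'ft_torque': [-0.021, -0.039, 0.015], 'gripper_width': 85.22}
```

View pics/wrist22.png

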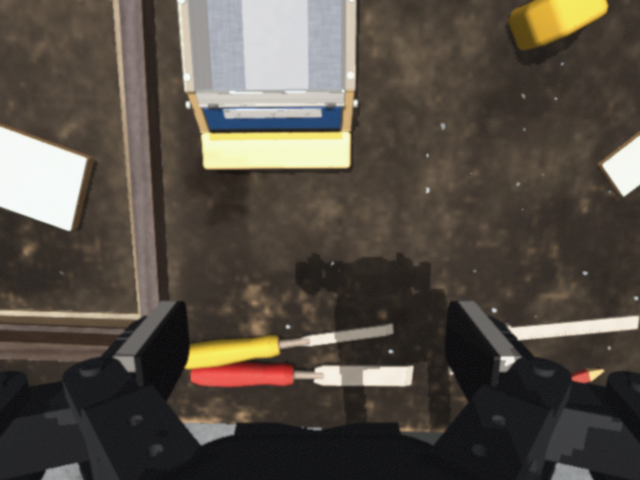

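View pics/side22.png

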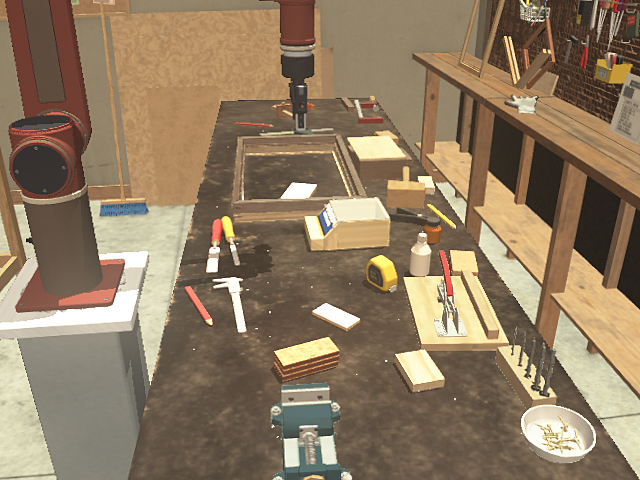

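{"api": "servo_tool", "payload": {
  "rows": [
    [0.035,0.01,0,0,0,0,-1],
    [0.035,0.01,0,0,0,0,-1],
    [0.035,0.01,0,0,0,0,-1],
    [0,0,0,0,0,0,-1],
    [0,0,0,0,0,0,-1]
  ]
}}

```text
time_s: 25.7
position: [642.1, 160.3, 304.1]
ee_rot: [[0.0, -0.002, 1.0], [-1.0, -0.003, 0.0], [0.003, -1.0, -0.002]]
contact_force: [-0.3, 0.1, -0.5]
gripper_width: 85.3
```

```bash
python3 a.py 23 wrist
python3 - <<'E'
from h import *
d=load('wrist'); c=d['image'][40:330,120:480,::-1]; cv2.imwrite('pics/w23c.png',cv2.resize(c,(744,600),interpolation=cv2.INTER_CUBIC))
E
```

```text
{'time_s': 25.75, 'joints': [0.127, 0.274, 1.326, -0.002, 1.543, 1.697], 'position': [641.666, 160.371, 304.907], 'ee_rot': [[0.0, -0.001, 1.0], [-1.0, -0.002, 0.0], [0.002, -1.0, -0.001]], 'contact_force': [0.3, -0.468, 0.828], 'ft_torque': [0.019, -0.034, 0.026], 'gripper_width': 85.297}
```

View pics/w23c.png

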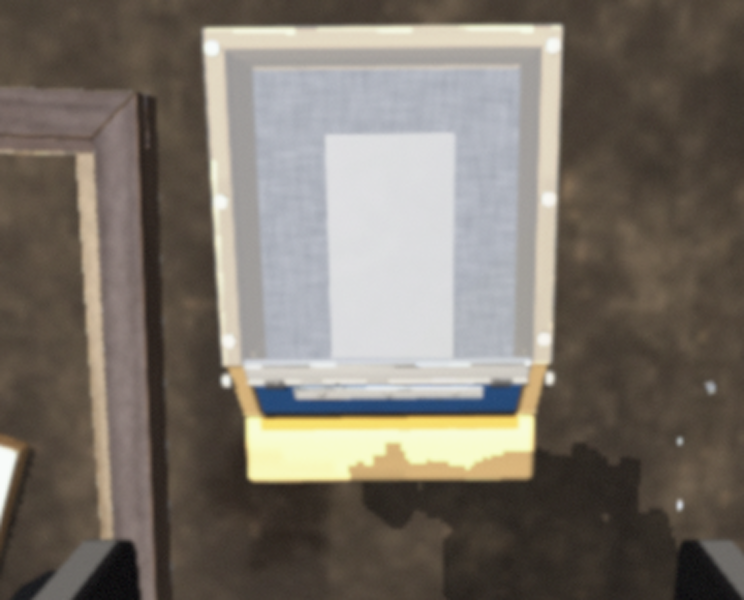

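Run:
```python
from h import *
d=load('wrist'); s=744/360
q=lambda L:[(120+a/s,40+b/s) for a,b in L]
print(np.round(onplane(d,q([(327,135),(455,132),(453,358),(331,358)]),22),1))
print(np.round(onplane(d,q([(252,68),(520,66),(265,355),(517,355)]),10),1))
print(np.round(onplane(d,q([(248,417),(533,415)]),36),1))
C=cloud(d)
for a,b in q([(390,160),(390,250),(390,340),(290,250)]): print(np.round(C[int(b),int(a)],1))
```

```text
[[722.2 196.8  22. ]
 [723.6 138.3  22. ]
 [618.1 137.7  22. ]
 [618.1 197.1  22. ]]
[[752.4 231.8  10. ]
 [753.4 108.   10. ]
 [617.  231.1  10. ]
 [617.  105.   10. ]]
[[592.2 236.4  36. ]
 [593.2  99.8  36. ]]
[711.2 167.7  77.8]
[676.1 167.9  79.1]
[638.3 168.   78.6]
[676.  208.5  78. ]
```

Run:
```python
from h import *
d=load('wrist'); g=cv2.cvtColor(d['image'],cv2.COLOR_RGB2GRAY).astype(float); g=cv2.GaussianBlur(g,(1,5),0)
sat=cv2.cvtColor(d['image'],cv2.COLOR_RGB2HSV)[...,1].astype(float); sat=cv2.GaussianBlur(sat,(1,7),0)
for v in range(108,212,8):
    row=g[v]; out=[]
    for u0 in (279,340):
        w=np.arange(u0-7,u0+8); gr=np.abs(np.gradient(row))[w]; gr=np.clip(gr-gr.max()*.4,0,None); out.append((w*gr).sum()/gr.sum())
    P=onplane(d,[(out[0],v),(out[1],v)],22); print(v,np.round(out,1),'x',np.round(P[0,0],1),'w',np.round(P[0,1]-P[1,1],2),'mid',np.round(P[:,1].mean(),1))
```

```text
108 [276.8 339.8] x 719.8 w 59.63 mid 168.4
116 [276.8 339.8] x 712.5 w 59.89 mid 168.4
124 [277.2 339.5] x 705.1 w 59.48 mid 168.4
132 [277.5 339.3] x 697.6 w 59.32 mid 168.4
140 [277.8 339.2] x 690.1 w 59.21 mid 168.3
148 [277.8 339.3] x 682.5 w 59.52 mid 168.3
156 [278.3 339. ] x 674.9 w 59.1 mid 168.2
164 [278.6 338.9] x 667.2 w 58.89 mid 168.1
172 [278.8 339. ] x 659.4 w 59.03 mid 168.0
180 [278.7 338.9] x 651.5 w 59.41 mid 168.2
188 [279.1 338.9] x 643.6 w 59.29 mid 168.0
196 [279.6 338.8] x 635.6 w 58.89 mid 167.8
204 [279.8 338.8] x 627.5 w 59.01 mid 167.8
```

Run:
```python
from h import *
import cv2
a=cv2.imread('pics/side0.png').astype(int); b=snap('side','side24.png')['image'][:,:,::-1].astype(int)
m=(np.abs(a-b).max(2)>50).astype(np.uint8); n,l,s,c=cv2.connectedComponentsWithStats(m)
print([s[k].tolist() for k in range(1,n) if s[k,4]>25])
print(arm.hand_in())
```

```text
[[0, 0, 160, 337, 21428], [323, 0, 38, 44, 1414], [325, 51, 33, 57, 1158], [334, 103, 16, 22, 129], [49, 123, 18, 6, 28], [17, 126, 52, 25, 428], [1, 132, 4, 17, 46], [71, 132, 12, 9, 43], [6, 134, 10, 24, 89], [14, 145, 44, 49, 1507], [52, 148, 17, 40, 311], [4, 159, 16, 31, 173], [307, 223, 9, 16, 73], [231, 247, 6, 6, 28], [284, 246, 12, 6, 44], [206, 249, 17, 24, 256], [9, 258, 32, 32, 495], [274, 268, 60, 22, 1075], [122, 334, 15, 23, 59], [274, 337, 66, 40, 1311]]
the job is handed in; nothing more can be done
None
```

The panel is in the dust box and both spacers are stacked on the single one; the job was handed in at about 26 s of the 69 s allowed.

**What I did**
1. I lifted the upper spacer off the panel and set it on the single spacer.
2. I gripped the panel by its rear end with the tool tilted 30° and carried it level over the sill, pushing the flap open. I let go once the rear was past the sill edge and drew the fingers back out.
3. I set the lower spacer on top of the pile.

**What the last checks showed**
- **Panel:** seen through the clear roof it is white face up. Its apparent width stays at 59–60 mm over the length visible through the roof, so it lies flat on the felt. Its rear sits right at the sill's inner face; I measured about 0 mm clearance where I had expected about 5 mm.
- **Flap:** it looks closed in both the wrist and side pictures.
- **Pile:** three high and aligned to well under 1° in yaw. The upper two spacers sit about 2 mm off the bottom one along its length. I left that, because re-gripping them seemed the bigger risk.
- **Everything else:** comparing the first and last side pictures, the only real changes were the arm, its shadow, the original stack's place and the pile. No forces of note showed in the readings (about 7 N at most, while gripping), and nothing was touching the robot at hand-in.

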